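# Clamp a stop block in the rack clamp with its smooth ball knob

### The arm

A 6-joint arm with a two-finger parallel gripper is mounted at the origin on a cart in front of the work surface, level with it; the furniture and walls round the work are solid. World frame = base frame: x ahead of the robot, y to its left, z up, the work surface at z = 0. Lengths are in m, angles in rad, forces in N, time in s.
With the tool pointing down it reaches from about 0.3 to 0.825 m from the base axis. Payload 5.4 kg.
Tool frame: the origin (TCP) lies at the very end of the fingers, on their centre line; the grasp point (between the pads) lies arm.hold_point_z behind it (arm.hold_point_z is the distance from the TCP to the grasp point, in m); z points along the fingers, y is the direction in which the jaws open and shut (so a half turn about z gives the same grasp; the last joint's range is limited). The gripper opens to 92 mm and grips with 3 to 60 N. Pads are 20 mm wide; open, the fingers measure 128 mm over their backs; the gripper's body (75 mm by 189 mm) begins 69 mm behind the grasp point.
Start: joints at [1.14, 0.158, 1.597, -0, 1.386, -0.21], TCP at [0.126, 0.561, 0.215] pointing down, gripper open.
Joint ranges: [-2.91, 2.91], [-0.94, 2.29], [0.18, 2.7], [-1.29, 4.43], [0.17, 2.64], [-3, 3]. Speed limits (rad/s): [2.57, 2.57, 3.14, 3.14, 3.14, 3.14].

### API

Orientations are given as a rotation vector (axis times angle).
In Python, from workcell import read_state, viewer, workorder, arm gives the robot as it stands. The module is installed in compiled form; this text tells all that it offers.
- The arm moves only by the tool send_rows, never from a script. Its argument "rows" is a list of rows, each an object with "grip": the gripper's target within -1 to 1 (shut at 1, half-way at 0, fully open at -1); "dp": the shift along the tool's x, y, z in m, a list of three; "spin": the turn about the tool's z in degrees. A call has 1 to 5 rows; each row is the pose to reach, as a shift and turn from the pose commanded when the call began, along the tool's axes at that moment; what a row does not reach only later rows make up. A row lasts 1/12 s, in which the tool goes at most 41.7 mm and 7.16 degrees, less where a joint would pass 70% of its speed; a pose out of reach is approached as far as the arm can. A call with a gripper value outside its range is refused whole. The fingers move at their own pace and stop on an object; "squeeze" is the grip in N (left out, the last holds). Time passes only in rows, so rows that repeat a pose let the fingers close. It gives the time, the measured TCP pose, the force and the opening at its end, in the units of the state.
- read_state(): the state, without advancing time (a new reading comes with each control period).
- viewer.grab_frame(name): name is "scene" or "top" or "wrist"; returns the picture (420x560x3 uint8, blue, green, red); there is no depth.
- viewer.get_calibration(name): a dict with "vertical_fov" (degrees; the focal length in pixels is half the picture's height over the tangent of half this angle, whatever the lens; pixels are square), "cx", "cy" (the principal point, pixels), "camera_from_world" (4x4, takes a point from world to camera coordinates); the wrist camera has in their place "tool_from_camera" (4x4, takes a point from camera to tool coordinates, whose origin is the TCP and whose axes are the flange's). Camera axes: x right, y down, z forward; pixel columns grow to the right and rows downward; lengths in m; the calibration is good to about 2 mm. A picture is of the moment at which its call begins: read the wrist's pose just before it. get_calibration takes no time and is no camera call.
- workorder.job_done(): hands the job in, once; it reports no verdict.
The state is a dict: "time": time; "qpos": joint angles; "qvel": joint speeds; "effort": joint torques, N m; "tool_pos": TCP position; "ee_rot": TCP orientation; "contact_force": force on the tool from outside, world axes, zero at the start; "wrist_torque": the same for the moment, N m; "opening": opening from 0.0 (shut) to 1.0 (fully open).
Only numpy, scipy, OpenCV 4.12 (cv2) and the standard library are available. Lean on these libraries where they do the work, as an engineer would, in place of code of your own. Each camera call takes 0.05 s, during which the arm holds its last target.

### The job

Lay the white stop block flat on the rack clamp's plate, lengthwise between the jaw and the fixed stop, and let go of it. Then turn the smooth ball knob clockwise until the jaw holds the block against the stop, firmly but gently: about 12 N of clamping force (7 to 18 N will do), and never more than 25 N. Leave the block clamped, and do not disturb the bowl, the oil bottle or the tally counter.

Things in the scene. Friction and masses are not known exactly. Their poses are not given: they have to be found in the camera images.
- block_center (a point): Centre (half-way up) of the loose white plastic stop block with two bores, 32 mm (its x) by 70 mm (its y) by 26 mm high, 0.11 kg. It lies flat on the worktop at the start; grasp it across its 32 mm width. Behind it stands a tray rack 0.32 m high (nearest corner at x = 0.50, y = -0.26), to its left a toggle fixture 0.16 m high: carry it in front of the rack and over the fixture.
- clamp: The rack clamp, fixed on the worktop: aluminium plate 100 mm (x) by 210 mm (y), 12 mm thick; origin at the centre of its underside, z up. Toward its +y follow: grey pinion housing (56 x 58 mm, top 46 mm above the origin, centred at y = -67 mm) with the ball knob on top, jaw, room for the block, fixed stop. Jaw and stop (40 and 44 mm wide) reach 42 mm above the origin.
- pad: The black pad (34 mm wide, 24 mm high) on the front of the steel jaw. Origin at the centre of its flat face, which looks to the clamp's +y; axes as the clamp's. At the start the room between pad and stop is 8 to 21 mm longer than the block. From first contact the pad gives 1 mm into the jaw per 8 N of clamping force.
- knob: The smooth black ball knob, 40 mm in diameter, on an upright 14 mm shaft; origin at the ball's centre, 86 mm above the clamp's origin and 40 mm above the housing's top. Slippery (friction about 0.4): grip it at the height of its centre, with some 40 N or more.
- bowl_3: Bystander: a thin white moulded bowl, 69 mm wide and 29 mm high; origin under its centre.
- oil_bottle: Bystander: a small white bottle with a pointed cap, 38 mm wide and 118 mm high; origin under its centre.
- tally_counter: Bystander: a round grey hand tally counter, 52 mm wide and 23 mm high; origin under its centre.
- seat (a point): Middle of the room for the block: a point on the plate's upper face (clamp x = 0, y = +50 mm, z = 12 mm), axes as the clamp's. The block lies on the plate, its y along the clamp's y; its long sides stay free for the fingers. The steel stop at the far end is screwed down, its flat face 85 to 91 mm along the clamp's y, differently each time; the jaw pushes the block up to it.
- knob_shaft (a point): The knob's upright shaft, at the housing's top, under the ball's centre. Clockwise from above advances the jaw toward the stop, 8 mm per rad; the knob's end stops lie beyond the need. Turning takes about 0.20 N m while the jaw runs free and 0.008 N m more per newton of clamping force (once it stops, friction may hide a steady part of this). The knob stays where it is left.

How it is judged:
On the way, in this order (a step that is already met when the one before it is completed fails the run):
1. The block lies flat on the plate between jaw and stop, let go of, not yet clamped (z of block_center in the frame of clamp between 0.022 and 0.0275 m and x of block_center in the frame of clamp between -0.012 and 0.012 m and y of block_center in the frame of clamp below 0.0565 m and y of block_center in the frame of pad above 0.034 m and contact force between the fingers and block below 0.2 N and contact force between pad and block below 2 N), for 0.2 s.
2. The knob, gripped by the fingers, brings the pad to bear on the block (contact force between the fingers and knob above 3 N and contact force between pad and block above 3 N), for 0.1 s.
At the end, for the whole second after the job is handed in: The block lies flat (within 5 degrees) on the clamp's plate with its length along the clamp (within 5 degrees), its end against the stop, its middle within 13 mm of the clamp's middle line, at rest and held between pad and stop with 7 to 18 N (contact force between pad and block between 7 and 18 N and z of block_center in the frame of clamp between 0.022 and 0.0285 m and x of block_center in the frame of clamp between -0.013 and 0.013 m and angle between block_center's own z axis and vertical below 0.08 rad and angle between the y axis of block_center and the y axis of clamp, either way round below 0.08 rad and linear speed of block below 0.01 m/s and y of block_center in the frame of clamp between 0.047 and 0.0585 m); the robot touches nothing.
It fails at once if The clamping force of the pad on the block goes over 25 N (contact force between pad and block above 25 N).
It fails at once if The bowl is moved more than 25 mm (distance of bowl_3 from where it was at the start of the episode above 0.025 m).
It fails at once if The oil bottle is moved more than 25 mm or tipped (distance of oil_bottle from where it was at the start of the episode above 0.025 m or angle between oil_bottle's own z axis and vertical above 0.5 rad).
It fails at once if The tally counter is moved more than 25 mm (distance of tally_counter from where it was at the start of the episode above 0.025 m).
It also fails if it takes over 72 s, if anything falls off the work surface, if the arm or the gripper's body presses on something with over 40 N, if the wrist force passes 120 N, or if a joint passes its speed limit or range.

## Working session

There is one attempt and no reset: what is moved stays moved. The work goes in short steps, Python scripts to look and compute and a tool call to move; the robot and the scene stay as the last step left them, time stands still between calls to the robot, and variables do not carry over. Pictures are saved under pics/ and viewed, and the job is handed in when it is done.

Besides the shell and the picture viewer there is one more tool, called after "Emit:" as name(argument=value, ...), one argument or row to a line, values as JSON. send_rows: Moves the arm, as the interface text tells. Its arguments: {"type":"object","properties":{"rows":{"type":"array"},"squeeze":{"type":"number"}},"required":["rows"]}

```bash
mkdir -p pics; python3 - <<'E'
from workcell import read_state, viewer, workorder, arm
import cv2
s=read_state(); print(s)
print(arm.hold_point_z)
for n in ("scene","top","wrist"):
    print(n,viewer.get_calibration(n))
    cv2.imwrite(f"pics/a_{n}.png",viewer.grab_frame(n))
E
```

```text
{'time': 0.0, 'qpos': array([ 1.13990371e+00,  1.59052258e-01,  1.59822035e+00, -2.93478747e-06,
        1.38618229e+00, -2.10101154e-01]), 'qvel': array([-0.00130148,  0.00016036, -0.00112548, -0.00056259, -0.00125754,
        0.00170885]), 'effort': array([ 6.06321610e-04, -3.85557783e+01, -3.22116959e+01,  7.02866167e-02,
        3.78284790e-02, -1.80672332e-04]), 'tool_pos': array([0.12568376, 0.56046106, 0.21362306]), 'ee_rot': array([-3.46049072e-01, -3.12188694e+00,  2.77716019e-03]), 'contact_force': array([ 0.0317687 , -0.41722196,  0.81610647]), 'wrist_torque': array([-0.01459431,  0.04051367, -0.03287807]), 'opening': 1.0015141485983174}
0.0187
scene {'vertical_fov': 48.58287905521553, 'cx': 290.15048389019313, 'cy': 204.19358072445755, 'camera_from_world': array([[ 0.74282455, -0.6691573 , -0.0209806 , -0.40762623],
       [-0.3301161 , -0.33883483, -0.88103026,  0.26385226],
       [ 0.58243887,  0.66137694, -0.47259444,  1.25623761],
       [ 0.        ,  0.        ,  0.        ,  1.        ]])}
top {'vertical_fov': 47.532303574694346, 'cx': 276.895937718637, 'cy': 209.2010221141167, 'camera_from_world': array([[ 0.01528561, -0.9997049 ,  0.01888001, -0.04851018],
       [-0.98993883, -0.01778732, -0.14037353,  0.53060521],
       [ 0.14066793, -0.01654436, -0.98991859,  1.39036654],
       [ 0.        ,  0.        ,  0.        ,  1.        ]])}
wrist {'vertical_fov': 68.56721264703573, 'cx': 279.4930467618241, 'cy': 209.03699178759175, 'tool_from_camera': array([[-9.85525491e-04, -9.68896647e-01, -2.47463769e-01,
         6.91982612e-02],
       [ 9.99998169e-01, -5.48927869e-04, -1.83327570e-03,
        -8.31919376e-05],
       [ 1.64041492e-03, -2.47465123e-01,  9.68895413e-01,
        -1.70623501e-01],
       [ 0.00000000e+00,  0.00000000e+00,  0.00000000e+00,
         1.00000000e+00]])}
```

View pics/a_scene.png

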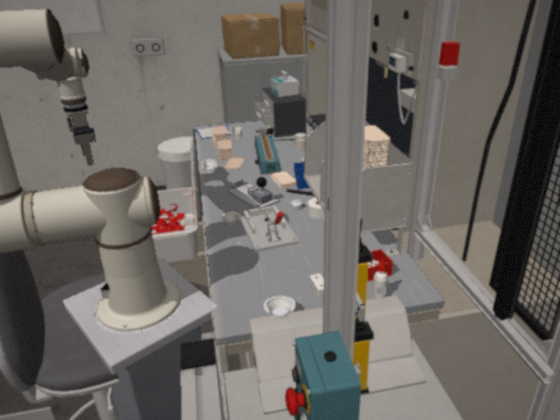

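View pics/a_top.png

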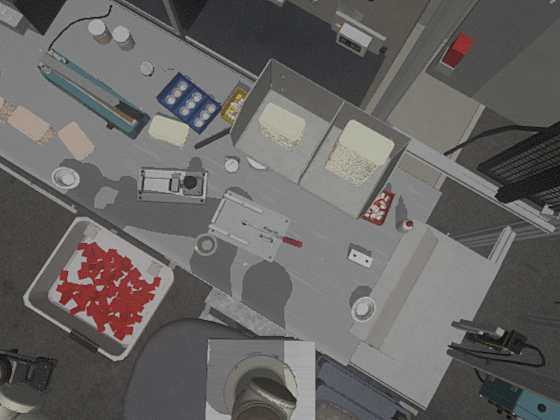

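View pics/a_wrist.png

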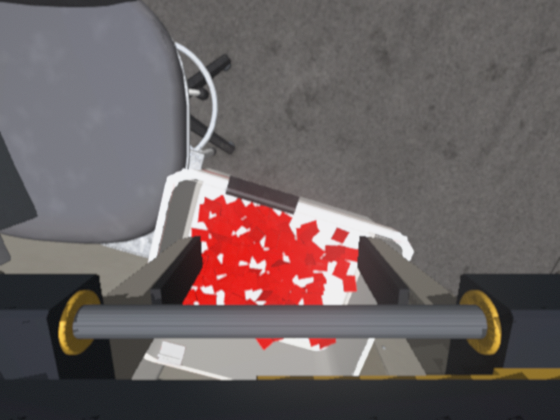

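```bash
cat > h.py <<'E'
from workcell import read_state, viewer, workorder, arm
import cv2, numpy as np
from scipy.spatial.transform import Rotation as R
def K(c):
    f=210/np.tan(np.radians(c["vertical_fov"]/2)); return f,c["cx"],c["cy"]
def wpose(s):
    T=np.eye(4);T[:3,:3]=R.from_rotvec(s["ee_rot"]).as_matrix();T[:3,3]=s["tool_pos"];return T
def cam(name,s=None):
    c=viewer.get_calibration(name)
    if name=="wrist": return K(c), wpose(s)@c["tool_from_camera"]
    return K(c), np.linalg.inv(c["camera_from_world"])
def ray(kc,u,v,z):
    (f,cx,cy),T=kc
    d=T[:3,:3]@np.array([(u-cx)/f,(v-cy)/f,1.]); o=T[:3,3]
    return o+d*(z-o[2])/d[2]
def proj(kc,p):
    (f,cx,cy),T=kc
    q=T[:3,:3].T@(np.asarray(p)-T[:3,3]); return np.array([cx+f*q[0]/q[2],cy+f*q[1]/q[2]])
def shot(name,fn):
    s=read_state(); im=viewer.grab_frame(name); cv2.imwrite(f"pics/{fn}.png",im)
    return im,cam(name,s),s
E
python3 - <<'E'
from h import *
im=cv2.imread("pics/a_top.png")
a=cv2.resize(im[150:220,120:280],None,fx=5,fy=5,interpolation=cv2.INTER_CUBIC)
b=cv2.resize(im[210:340,330:430],None,fx=4,fy=4,interpolation=cv2.INTER_CUBIC)
cv2.imwrite("pics/c1.png",a);cv2.imwrite("pics/c2.png",b)
k=cam("top")
for u,v,z in [(360,258,.026),(190,183,.086),(172,184,.012),(138,185,.012),(207,184,.012),(206,244,.0),(363,308,.02),(65,178,.02),(232,163,.02),(147,68,.02),(408,225,.1),(98,30,.05),(122,37,.05)]:
    print(u,v,ray(k,u,v,z).round(3))
E
```

```text
360 258 [ 0.39  -0.29   0.026]
190 183 [0.597 0.215 0.086]
172 184 [0.607 0.282 0.012]
138 185 [0.602 0.385 0.012]
207 184 [0.609 0.175 0.012]
206 244 [0.426 0.173 0.   ]
363 308 [ 0.244 -0.299  0.02 ]
65 178 [0.618 0.605 0.02 ]
232 163 [0.675 0.1   0.02 ]
147 68 [0.976 0.376 0.02 ]
408 225 [ 0.484 -0.415  0.1  ]
98 30 [1.083 0.526 0.05 ]
122 37 [1.062 0.45  0.05 ]
```

View pics/c1.png

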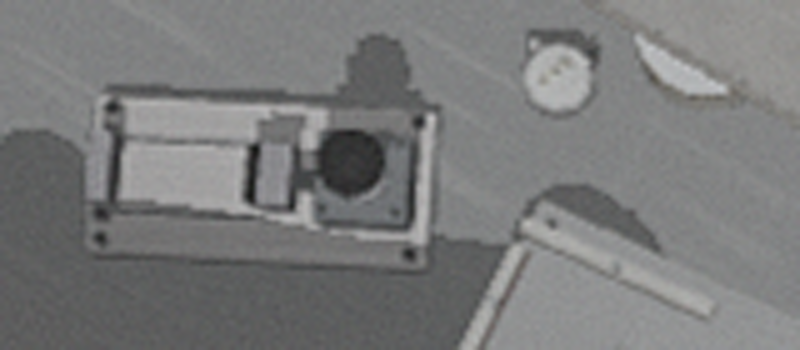

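View pics/c2.png

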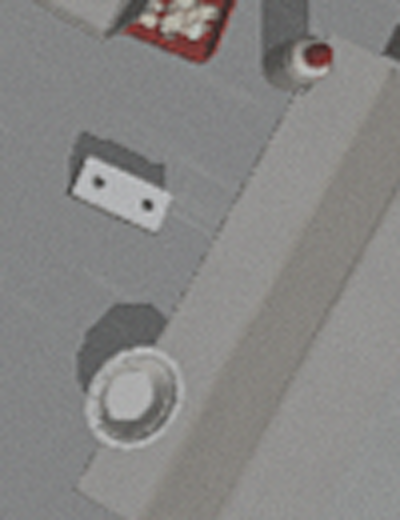

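```bash
cat >> h.py <<'E'
def yaw(s):
    m=wpose(s)[:3,:3]; return np.degrees(np.arctan2(m[1,1],m[0,1]))
def goto(p,th):
    s=read_state(); T=wpose(s)
    d=T[:3,:3].T@(np.array(p)-T[:3,3])
    print("t",round(s["time"],2),"tcp",s["tool_pos"].round(4),"yaw",yaw(s).round(2),"z",T[:3,2].round(4),"dp",d.round(4),"spin",((yaw(s)-th+180)%360-180).round(2),"F",s["contact_force"].round(1),"open",round(s["opening"],3),"q6",s["qpos"][5].round(3))
E
python3 -c "
from h import *
goto([.607,.2,.21],-2)"
```

```text
t 0.15 tcp [0.1257 0.5606 0.2139] yaw 77.35 z [-6.0e-04 -1.3e-03 -1.0e+00] dp [-0.5486 -0.2464  0.004 ] spin 79.35 F [0.4 1.3 0. ] open 1.001 q6 -0.21
```

Emit:
send_rows(
  rows=[
    {"grip": -1, "dp": [-0.549, -0.246, 0.0], "spin": 79},
    {"grip": -1, "dp": [-0.549, -0.246, 0.0], "spin": 79},
    {"grip": -1, "dp": [-0.549, -0.246, 0.0], "spin": 79},
    {"grip": -1, "dp": [-0.549, -0.246, 0.0], "spin": 79},
    {"grip": -1, "dp": [-0.549, -0.246, 0.0], "spin": 79},
  ],
)

```text
time: 0.57
tool_pos: [0.2937, 0.4348, 0.2144]
ee_rot: [-1.297, -2.861, 0.0]
contact_force: [-0.2, 0.7, -0.5]
opening: 1.0
```

```bash
python3 -c "
from h import *
goto([.607,.2,.21],-2)"
```

```text
t 0.57 tcp [0.2937 0.4348 0.2144] yaw 41.22 z [-3.e-04 -2.e-04 -1.e+00] dp [-0.383   0.0809  0.0043] spin 43.22 F [-0.2  0.7 -0.5] open 1.0 q6 0.027
```

Emit:
send_rows(
  rows=[
    {"grip": -1, "dp": [-0.383, 0.081, 0.004], "spin": 43},
    {"grip": -1, "dp": [-0.383, 0.081, 0.004], "spin": 43},
    {"grip": -1, "dp": [-0.383, 0.081, 0.004], "spin": 43},
    {"grip": -1, "dp": [-0.383, 0.081, 0.004], "spin": 43},
    {"grip": -1, "dp": [-0.383, 0.081, 0.004], "spin": 43},
  ],
)

```text
time: 0.98
tool_pos: [0.4614, 0.3107, 0.2122]
ee_rot: [-2.115, -2.323, 0.0]
contact_force: [0.0, 0.8, -0.2]
opening: 0.996
```

```bash
python3 -c "
from h import *
goto([.607,.2,.21],-2)"
```

```text
t 0.98 tcp [0.4614 0.3107 0.2122] yaw 5.36 z [-3.e-04  0.e+00 -1.e+00] dp [-0.1238  0.1346  0.0022] spin 7.36 F [ 0.   0.8 -0.2] open 0.996 q6 0.282
```

Emit:
send_rows(
  rows=[
    {"grip": -1, "dp": [-0.124, 0.135, 0.002], "spin": 7},
    {"grip": -1, "dp": [-0.124, 0.135, 0.002], "spin": 7},
    {"grip": -1, "dp": [-0.124, 0.135, 0.002], "spin": 7},
    {"grip": -1, "dp": [-0.124, 0.135, 0.002], "spin": 7},
    {"grip": -1, "dp": [-0.124, 0.135, 0.002], "spin": 7},
  ],
)

```text
time: 1.4
tool_pos: [0.6101, 0.1983, 0.2097]
ee_rot: [2.249, 2.191, -0.001]
contact_force: [0.4, 0.7, -0.4]
opening: 1.001
```

Emit:
send_rows(
  rows=[
    {"grip": -1, "dp": [0, 0, 0], "spin": 0},
    {"grip": -1, "dp": [0, 0, 0], "spin": 0},
    {"grip": -1, "dp": [0, 0, 0], "spin": 0},
  ],
)

```text
time: 1.65
tool_pos: [0.6059, 0.2032, 0.2101]
ee_rot: [-2.244, -2.197, 0.001]
contact_force: [-0.0, 0.8, 0.6]
opening: 1.0
```

```bash
python3 -c "
from h import *
im,k,s=shot('wrist','b1')
cv2.imwrite('pics/b1x.png',cv2.resize(im[0:300],None,fx=1.42,fy=1.42,interpolation=cv2.INTER_CUBIC))
goto([.607,.2,.21],-2)
print(k[1].round(3))"
```

```text
t 1.7 tcp [0.6058 0.2035 0.2103] yaw -1.19 z [-9.e-04  3.e-04 -1.e+00] dp [-0.0035  0.0013  0.0003] spin 0.81 F [-0.1 -0.5 -0.2] open 1.001 q6 0.156
[[ 1.    -0.022 -0.006  0.607]
 [-0.022 -0.969 -0.248  0.272]
 [-0.     0.248 -0.969  0.381]
 [ 0.     0.     0.     1.   ]]
```

View pics/b1x.png

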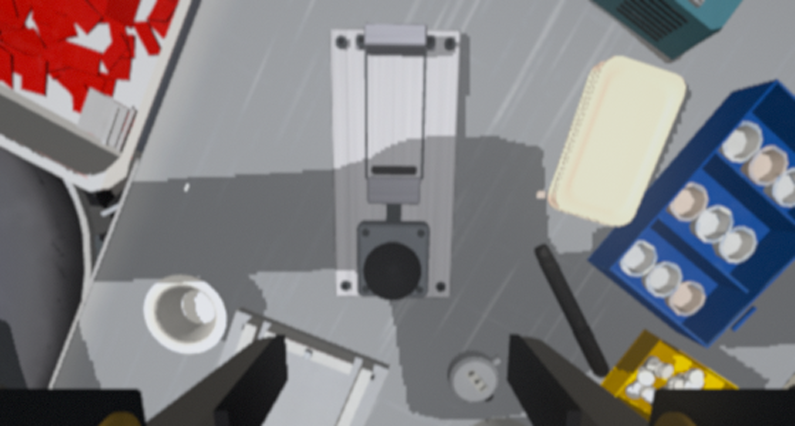

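```bash
python3 -c "
from h import *
im=cv2.imread('pics/b1.png')
cv2.imwrite('pics/b1a.png',cv2.resize(im[10:115,225:335],None,fx=5.5,fy=5.5,interpolation=cv2.INTER_CUBIC))
cv2.imwrite('pics/b1b.png',cv2.resize(im[108:218,225:335],None,fx=5.4,fy=5.4,interpolation=cv2.INTER_CUBIC))
"
```

```text
(no output)
```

View pics/b1a.png

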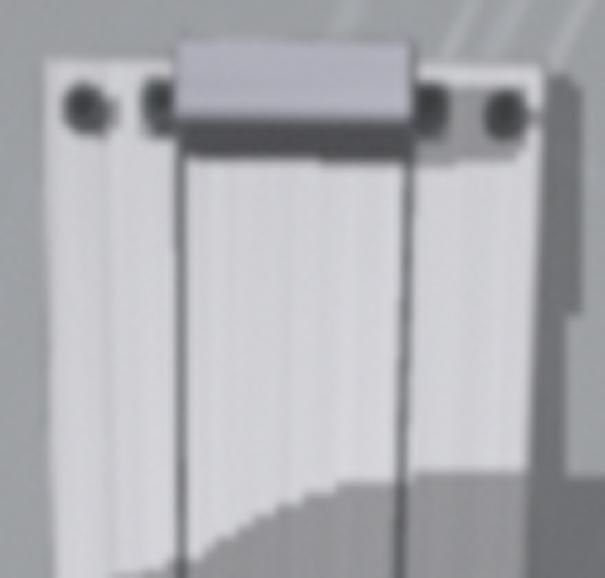

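View pics/b1b.png

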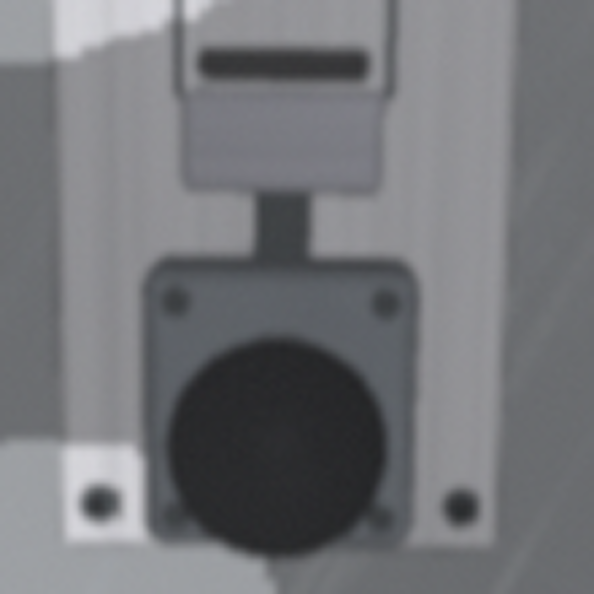

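```bash
cat > m.py <<'E'
from h import *
s=read_state()
k=cam('wrist',s)
A=lambda x,y,z: ray(k,225+(x+.5)/5.5-.5,10+(y+.5)/5.5-.5,z)
B=lambda x,y,z: ray(k,225+(x+.5)/5.4-.5,108+(y+.5)/5.4-.5,z)
UL,UR,LL,LR=A(45,62,.012),A(543,66,.012),B(65,541,.012),B(494,541,.012)
L=np.linalg.norm
print("w",L(UL-UR),L(LL-LR),"len",L(UL-LL),L(UR-LR))
c=(UL+UR+LL+LR)/4; y=(UL+UR-LL-LR);y/=L(y);x=(UR+LR-UL-LL);x/=L(x)
print("c",c,"psi y",np.degrees(np.arctan2(-y[0],y[1])),"psi x",np.degrees(np.arctan2(x[1],x[0])))
x=np.array([y[1],-y[0],0])
f=lambda p:(np.round(1000*np.array([(p-c)@x,(p-c)@y]),1))
print("knob z.086",f(B(277,446,.086)),B(277,446,.086))
print("stop top edge",f(A(175,118,.042)),f(A(412,118,.042)),"base",f(A(185,157,.012)),f(A(410,157,.012)))
for z in (.024,.03,.036,.04): print("pad",z,f(B(200,48,z)),f(B(370,48,z)))
print("jaw back top",f(B(183,188,.042)),f(B(382,190,.042)))
print("housing",f(B(145,260,.046)),f(B(418,262,.046)),f(B(148,545,.046)))
E
python3 m.py
```

```text
w 0.09684490331288988 0.09811623136837036 len 0.20609846159609863 0.2053942781590122
c [0.60460501 0.2825712  0.012     ] psi y -1.8949293879422797 psi x -1.4462074457411445
knob z.086 [ -0.  -66.6] [0.60235417 0.21599344 0.086     ]
stop top edge [-21.1  84.8] [21.5 85.3] base [-21.3  86.3] [23.  86.8]
pad 0.024 [-17.2   4.5] [17.8  4.9]
pad 0.03 [-16.9   4.3] [17.5  4.7]
pad 0.036 [-16.5   4. ] [17.3  4.4]
pad 0.04 [-16.3   3.9] [17.1  4.2]
jaw back top [-19.6 -23. ] [ 20.  -22.9]
housing [-27. -37.] [ 27.3 -36.7] [-27.1 -95.5]
```

```bash
python3 -c "
from h import *
goto([.40,-.05,.225],-25)"
```

```text
t 1.7 tcp [0.6058 0.2035 0.2103] yaw -1.19 z [-9.e-04  3.e-04 -1.e+00] dp [-0.2577 -0.2005 -0.0146] spin 23.81 F [-0.1 -0.5 -0.2] open 1.001 q6 0.156
```

Emit:
send_rows(
  rows=[
    {"grip": -1, "dp": [-0.258, -0.2, -0.015], "spin": 24},
    {"grip": -1, "dp": [-0.258, -0.2, -0.015], "spin": 24},
    {"grip": -1, "dp": [-0.258, -0.2, -0.015], "spin": 24},
    {"grip": -1, "dp": [-0.258, -0.2, -0.015], "spin": 24},
    {"grip": -1, "dp": [-0.258, -0.2, -0.015], "spin": 24},
  ],
)

```text
time: 2.12
tool_pos: [0.4736, 0.0411, 0.22]
ee_rot: [2.653, 1.683, 0.0]
contact_force: [0.2, -0.5, 1.0]
opening: 1.001
```

```bash
python3 -c "
from h import *
goto([.40,-.05,.225],-25)"
```

```text
t 2.12 tcp [0.4736 0.0411 0.22  ] yaw -25.22 z [ 2.e-04 -0.e+00 -1.e+00] dp [-0.1138 -0.0277 -0.005 ] spin -0.22 F [ 0.2 -0.5  1. ] open 1.001 q6 0.272
```

Emit:
send_rows(
  rows=[
    {"grip": -1, "dp": [-0.114, -0.028, -0.005], "spin": 0},
    {"grip": -1, "dp": [-0.114, -0.028, -0.005], "spin": 0},
    {"grip": -1, "dp": [-0.114, -0.028, -0.005], "spin": 0},
    {"grip": -1, "dp": [-0.407, 0.054, 0.01], "spin": 0},
    {"grip": -1, "dp": [-0.407, 0.054, 0.01], "spin": 0},
  ],
)

```text
time: 2.53
tool_pos: [0.3868, -0.1322, 0.2214]
ee_rot: [2.649, 1.685, 0.002]
contact_force: [1.5, 0.1, 0.4]
opening: 1.002
```

```bash
python3 -c "
from h import *
goto([.355,-.36,.19],-25)"
```

```text
t 2.53 tcp [ 0.3868 -0.1322  0.2214] yaw -25.08 z [ 0.0023 -0.0012 -1.    ] dp [-0.2198  0.0677  0.0316] spin -0.08 F [1.5 0.1 0.4] open 1.002 q6 -0.19
```

Emit:
send_rows(
  rows=[
    {"grip": -1, "dp": [-0.22, 0.068, 0.03], "spin": 0},
    {"grip": -1, "dp": [-0.22, 0.068, 0.03], "spin": 0},
    {"grip": -1, "dp": [-0.22, 0.068, 0.03], "spin": 0},
    {"grip": -1, "dp": [-0.22, 0.068, 0.03], "spin": 0},
    {"grip": -1, "dp": [-0.22, 0.068, 0.03], "spin": 0},
  ],
)

```text
time: 2.95
tool_pos: [0.3586, -0.3376, 0.194]
ee_rot: [2.652, 1.683, 0.001]
contact_force: [-0.5, 0.3, 0.1]
opening: 1.0
```

Emit:
send_rows(
  rows=[
    {"grip": -1, "dp": [-0.016, 0.005, 0.0], "spin": 0},
    {"grip": -1, "dp": [-0.016, 0.005, 0.0], "spin": 0},
    {"grip": -1, "dp": [-0.016, 0.005, 0.0], "spin": 0},
    {"grip": -1, "dp": [-0.016, 0.005, 0.0], "spin": 0},
  ],
)

```text
time: 3.28
tool_pos: [0.357, -0.3518, 0.1941]
ee_rot: [-2.652, -1.684, -0.001]
contact_force: [-0.2, -0.8, -0.4]
opening: 1.002
```

```bash
python3 -c "
from h import *
im,k,s=shot('wrist','d1')
cv2.imwrite('pics/d1x.png',cv2.resize(im[0:300],None,fx=1.42,fy=1.42,interpolation=cv2.INTER_CUBIC))
goto([.355,-.36,.19],-25)"
```

```text
t 3.33 tcp [ 0.3571 -0.3517  0.1942] yaw -25.14 z [ 3.e-04  2.e-04 -1.e+00] dp [-0.0084  0.0016  0.0042] spin -0.14 F [ 0.  -0.1 -0.2] open 1.0 q6 -0.581
```

View pics/d1x.png

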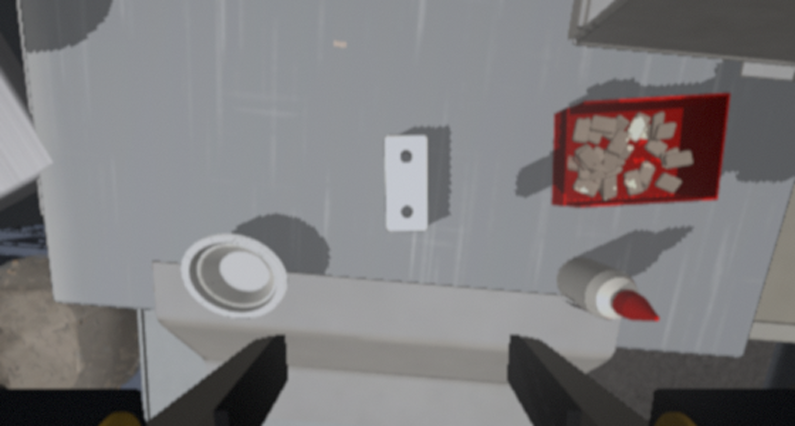

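```bash
python3 -c "
from h import *
s=read_state();k=cam('wrist',s)
im=cv2.imread('pics/d1.png')
g=cv2.cvtColor(im,cv2.COLOR_BGR2GRAY)
roi=g[85:170,255:320]
t,_=cv2.threshold(roi,0,255,cv2.THRESH_OTSU);print(t,roi.max())
m=(g>185).astype(np.uint8)
n,l,st,ce=cv2.connectedComponentsWithStats(m)
i=[j for j in range(1,n) if 255<ce[j][0]<320 and 85<ce[j][1]<170 and st[j][4]>400]
print(st[i],ce[i])
cs,_=cv2.findContours((l==i[0]).astype(np.uint8),cv2.RETR_EXTERNAL,cv2.CHAIN_APPROX_NONE)
r=cv2.minAreaRect(cs[0]);print(r);bx=cv2.boxPoints(r)
w=np.array([ray(k,u,v,.026) for u,v in bx]);print(w.round(4));print(w.mean(0),[np.linalg.norm(w[a]-w[a-1]).round(4) for a in range(4)])
e=[w[a]-w[a-1] for a in range(4)]
print([np.degrees(np.arctan2(d[1],d[0])).round(1) for d in e])
print('bores',ray(k,405.5/1.42,156/1.42,.026),ray(k,406.5/1.42,211.5/1.42,.026))
print('bottle base',ray(k,580/1.42,285/1.42,.05),'bowl',ray(k,235/1.42,275/1.42,.029))
"
```

```text
164.0 200
[[ 271   96   29   66 1667]] [[285.5464907  128.40611878]]
((285.0, 128.5), (65.0, 28.0), 90.0)
[[ 0.3934 -0.2545  0.026 ]
 [ 0.4197 -0.2669  0.026 ]
 [ 0.3922 -0.3279  0.026 ]
 [ 0.3645 -0.3149  0.026 ]]
[ 0.39244472 -0.29106384  0.026     ] [np.float64(0.067), np.float64(0.0291), np.float64(0.067), np.float64(0.0306)]
[np.float64(64.4), np.float64(-25.2), np.float64(-114.3), np.float64(154.8)]
bores [ 0.40131423 -0.27339185  0.026     ] [ 0.38501959 -0.31027732  0.026     ]
bottle base [ 0.47856031 -0.41174412  0.05      ] bowl [ 0.24314623 -0.29727218  0.029     ]
```

```bash
python3 -c "
from h import *
goto([.393,-.2915,.004],-24.9)"
```

```text
t 3.33 tcp [ 0.3571 -0.3517  0.1942] yaw -25.14 z [ 3.e-04  2.e-04 -1.e+00] dp [0.0697 0.0069 0.1902] spin -0.24 F [ 0.  -0.1 -0.2] open 1.0 q6 -0.581
```

Emit:
send_rows(
  rows=[
    {"grip": -1, "dp": [0.07, 0.007, 0.06], "spin": 0},
    {"grip": -1, "dp": [0.07, 0.007, 0.06], "spin": 0},
    {"grip": -1, "dp": [0.07, 0.007, 0.06], "spin": 0},
    {"grip": -1, "dp": [0.07, 0.007, 0.13], "spin": 0},
    {"grip": -1, "dp": [0.07, 0.007, 0.15], "spin": 0},
  ],
)

```text
time: 3.75
tool_pos: [0.3951, -0.2934, 0.0522]
ee_rot: [2.644, 1.683, 0.001]
contact_force: [0.1, -0.2, 0.1]
opening: 1.001
```

Emit:
send_rows(
  rows=[
    {"grip": -1, "dp": [0, 0, 0], "spin": 0},
    {"grip": -1, "dp": [0, 0, 0], "spin": 0},
    {"grip": -1, "dp": [0, 0, 0], "spin": 0},
  ],
)

```text
time: 4.0
tool_pos: [0.3938, -0.294, 0.0531]
ee_rot: [2.65, 1.681, 0.001]
contact_force: [0.1, -0.9, 1.0]
opening: 1.001
```

```bash
python3 -c "
from h import *
goto([.393,-.2915,.004],-24.9)"
```

```text
t 4.0 tcp [ 0.3938 -0.294   0.0531] yaw -25.22 z [ 0.0019 -0.0024 -1.    ] dp [ 0.002  -0.0019  0.049 ] spin -0.32 F [ 0.1 -0.9  1. ] open 1.001 q6 -0.448
```

Emit:
send_rows(
  rows=[
    {"grip": -1, "dp": [0.002, -0.002, 0.025], "spin": 0},
    {"grip": -1, "dp": [0.002, -0.002, 0.04], "spin": 0},
    {"grip": -1, "dp": [0.002, -0.002, 0.046], "spin": 0},
    {"grip": -1, "dp": [0.002, -0.002, 0.046], "spin": 0},
    {"grip": -1, "dp": [0.002, -0.002, 0.046], "spin": 0},
  ],
)

```text
time: 4.42
tool_pos: [0.3929, -0.292, 0.0068]
ee_rot: [2.651, 1.68, 0.001]
contact_force: [0.9, -0.4, 1.3]
opening: 1.0
```

```bash
python3 -c "
from h import *
goto([.393,-.2915,.004],-24.9)"
```

```text
t 4.42 tcp [ 0.3929 -0.292   0.0068] yaw -25.27 z [ 0.0022 -0.0026 -1.    ] dp [ 0.0005 -0.0001  0.0028] spin -0.37 F [ 0.9 -0.4  1.3] open 1.0 q6 -0.446
```

Close: 2 mm lower, then grip.

Emit:
send_rows(
  rows=[
    {"grip": -1, "dp": [0, 0, 0.0025], "spin": 0},
    {"grip": 1, "dp": [0, 0, 0.0025], "spin": 0},
    {"grip": 1, "dp": [0, 0, 0.0025], "spin": 0},
    {"grip": 1, "dp": [0, 0, 0.0025], "spin": 0},
    {"grip": 1, "dp": [0, 0, 0.0025], "spin": 0},
  ],
  squeeze=25,
)

```text
time: 4.83
tool_pos: [0.3919, -0.2908, 0.0025]
ee_rot: [2.653, 1.681, 0.0]
contact_force: [0.7, 0.2, 0.6]
opening: 0.732
```

Emit:
send_rows(
  rows=[
    {"grip": 1, "dp": [0, 0, 0], "spin": 0},
    {"grip": 1, "dp": [0, 0, 0], "spin": 0},
    {"grip": 1, "dp": [0, 0, 0], "spin": 0},
    {"grip": 1, "dp": [0, 0, 0], "spin": 0},
    {"grip": 1, "dp": [0, 0, 0], "spin": 0},
  ],
)

```text
time: 5.25
tool_pos: [0.3918, -0.2906, 0.0022]
ee_rot: [2.653, 1.682, 0.0]
contact_force: [0.4, 0.5, 0.3]
opening: 0.368
```

Emit:
send_rows(
  rows=[
    {"grip": 1, "dp": [0, 0, 0], "spin": 0},
    {"grip": 1, "dp": [0, 0, 0], "spin": 0},
    {"grip": 1, "dp": [0, 0, 0], "spin": 0},
  ],
)

```text
time: 5.5
tool_pos: [0.3918, -0.2906, 0.0022]
ee_rot: [2.653, 1.682, 0.0]
contact_force: [0.7, -0.4, -0.7]
opening: 0.348
```

Emit:
send_rows(
  rows=[
    {"grip": 1, "dp": [0, 0, -0.02], "spin": 0},
    {"grip": 1, "dp": [0, 0, -0.24], "spin": 0},
    {"grip": 1, "dp": [0, 0, -0.24], "spin": 0},
    {"grip": 1, "dp": [0, 0, -0.24], "spin": 0},
    {"grip": 1, "dp": [0, 0, -0.24], "spin": 0},
  ],
)

```text
time: 5.92
tool_pos: [0.3912, -0.2899, 0.1905]
ee_rot: [-2.653, -1.681, 0.0]
contact_force: [0.8, -1.2, -1.6]
opening: 0.347
```

Emit:
send_rows(
  rows=[
    {"grip": 1, "dp": [0, 0, -0.06], "spin": 0},
    {"grip": 1, "dp": [0, 0, -0.06], "spin": 0},
    {"grip": 1, "dp": [0, 0, -0.06], "spin": 0},
  ],
)

```text
time: 6.17
tool_pos: [0.3936, -0.2928, 0.2547]
ee_rot: [2.645, 1.676, 0.002]
contact_force: [-0.3, -0.6, -1.0]
opening: 0.344
```

```bash
python3 -c "
from h import *
goto([.40,-.05,.25],-25)"
```

```text
t 6.17 tcp [ 0.3936 -0.2928  0.2547] yaw -25.26 z [ 0.0066 -0.0081 -0.9999] dp [ 0.2223 -0.0978  0.0027] spin -0.26 F [-0.3 -0.6 -1. ] open 0.344 q6 -0.446
```

Emit:
send_rows(
  rows=[
    {"grip": 1, "dp": [-0.015, -0.032, 0], "spin": 0},
    {"grip": 1, "dp": [0.157, -0.113, 0], "spin": 0},
    {"grip": 1, "dp": [0.157, -0.113, 0], "spin": 0},
    {"grip": 1, "dp": [0.157, -0.113, 0], "spin": 0},
    {"grip": 1, "dp": [0.157, -0.113, 0], "spin": 0},
  ],
)

```text
time: 6.58
tool_pos: [0.3551, -0.122, 0.2466]
ee_rot: [-2.653, -1.677, 0.002]
contact_force: [-0.2, 0.3, -1.1]
opening: 0.344
```

```bash
python3 -c "
from h import *
goto([.37,-.0,.25],-25)
goto([.606,.328,.25],-1.7)"
```

```text
t 6.58 tcp [ 0.3551 -0.122   0.2466] yaw -25.41 z [-0.0026  0.0023 -1.    ] dp [ 0.1166 -0.0389 -0.0032] spin -0.41 F [-0.2  0.3 -1.1] open 0.344 q6 -0.213
t 6.58 tcp [ 0.3551 -0.122   0.2466] yaw -25.41 z [-0.0026  0.0023 -1.    ] dp [ 0.5141  0.0335 -0.003 ] spin -23.71 F [-0.2  0.3 -1.1] open 0.344 q6 -0.213
```

Emit:
send_rows(
  rows=[
    {"grip": 1, "dp": [0.514, 0.0335, -0.003], "spin": 0},
    {"grip": 1, "dp": [0.514, 0.0335, -0.003], "spin": -8},
    {"grip": 1, "dp": [0.514, 0.0335, -0.003], "spin": -16},
    {"grip": 1, "dp": [0.514, 0.0335, -0.003], "spin": -23.7},
    {"grip": 1, "dp": [0.514, 0.0335, -0.003], "spin": -23.7},
  ],
)

```text
time: 7.0
tool_pos: [0.457, 0.0608, 0.2479]
ee_rot: [-2.243, -2.196, 0.003]
contact_force: [0.1, -0.6, -0.9]
opening: 0.345
```

```bash
python3 -c "
from h import *
goto([.606,.328,.25],-1.7)"
```

```text
t 7.0 tcp [0.457  0.0608 0.2479] yaw -1.22 z [-2.9e-03  1.0e-04 -1.0e+00] dp [ 0.2703  0.1432 -0.0024] spin 0.48 F [ 0.1 -0.6 -0.9] open 0.345 q6 -0.109
```

Emit:
send_rows(
  rows=[
    {"grip": 1, "dp": [0.27, 0.143, 0.0], "spin": 0.5},
    {"grip": 1, "dp": [0.27, 0.143, 0.0], "spin": 0.5},
    {"grip": 1, "dp": [0.27, 0.143, 0.0], "spin": 0.5},
    {"grip": 1, "dp": [0.27, 0.143, 0.0], "spin": 0.5},
    {"grip": 1, "dp": [0.27, 0.143, 0.0], "spin": 0.5},
  ],
)

```text
time: 7.42
tool_pos: [0.5596, 0.2417, 0.2472]
ee_rot: [-2.259, -2.18, 0.005]
contact_force: [0.7, -1.1, -0.2]
opening: 0.349
```

```bash
python3 -c "
from h import *
goto([.606,.328,.08],-1.7)"
```

```text
t 7.42 tcp [0.5596 0.2417 0.2472] yaw -2.04 z [-0.0038 -0.001  -1.    ] dp [0.0881 0.044  0.1669] spin -0.34 F [ 0.7 -1.1 -0.2] open 0.349 q6 0.246
```

Emit:
send_rows(
  rows=[
    {"grip": 1, "dp": [0.088, 0.044, 0.0], "spin": -0.3},
    {"grip": 1, "dp": [0.088, 0.044, 0.0], "spin": -0.3},
    {"grip": 1, "dp": [0.088, 0.044, 0.04], "spin": -0.3},
    {"grip": 1, "dp": [0.088, 0.044, 0.08], "spin": -0.3},
    {"grip": 1, "dp": [0.088, 0.044, 0.12], "spin": -0.3},
  ],
)

```text
time: 7.83
tool_pos: [0.6063, 0.3271, 0.126]
ee_rot: [-2.253, -2.188, 0.003]
contact_force: [0.2, 0.1, -1.9]
opening: 0.346
```

Emit:
send_rows(
  rows=[
    {"grip": 1, "dp": [0, 0, 0.04], "spin": 0},
    {"grip": 1, "dp": [0, 0, 0.06], "spin": 0},
    {"grip": 1, "dp": [0, 0, 0.06], "spin": 0},
    {"grip": 1, "dp": [0, 0, 0.06], "spin": 0},
  ],
)

```text
time: 8.17
tool_pos: [0.6051, 0.3254, 0.067]
ee_rot: [-2.254, -2.185, 0.008]
contact_force: [0.8, -0.1, -1.2]
opening: 0.345
```

```bash
python3 -c "
from h import *
goto([.606,.328,.0145],-1.7)
im,k,s=shot('wrist','e1')
cv2.imwrite('pics/e1x.png',cv2.resize(im[0:340],None,fx=1.42,fy=1.42,interpolation=cv2.INTER_CUBIC))
"
```

```text
t 8.17 tcp [0.6051 0.3254 0.067 ] yaw -1.77 z [-0.0054 -0.0018 -1.    ] dp [0.0027 0.0011 0.0525] spin -0.07 F [ 0.8 -0.1 -1.2] open 0.345 q6 0.349
```

View pics/e1x.png

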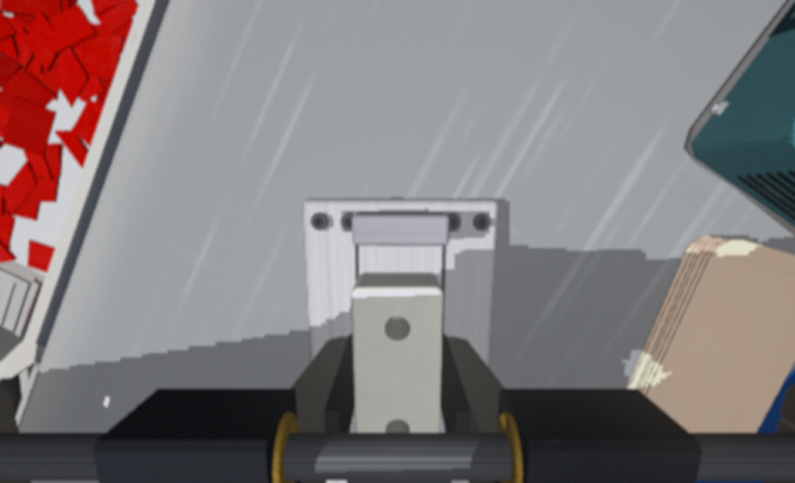

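```bash
python3 -c "
from h import *
s=read_state();k=cam('wrist',s)
q=lambda x,y,z:ray(k,(x+.5)/1.42-.5,(y+.5)/1.42-.5,z).round(4)
print('block end top',q(353,292,.0908),q(442,292,.0908),'bottom',q(362,275,.0648),q(436,275,.0648))
print('stop edge',q(355,243,.042),q(447,243,.042),'plate back corners',q(305,200,.012),q(497,201,.012))
"
```

```text
block end top [0.5925 0.359  0.0908] [0.6239 0.358  0.0908] bottom [0.5937 0.3598 0.0648] [0.624  0.3588 0.0648]
stop edge [0.5893 0.3701 0.042 ] [0.6311 0.3688 0.042 ] plate back corners [0.562  0.3891 0.012 ] [0.66   0.3855 0.012 ]
```

Emit:
send_rows(
  rows=[
    {"grip": 1, "dp": [0.0037, 0.002, 0.015], "spin": 0},
    {"grip": 1, "dp": [0.0037, 0.002, 0.03], "spin": 0},
    {"grip": 1, "dp": [0.0037, 0.002, 0.04], "spin": 0},
    {"grip": 1, "dp": [0.0037, 0.002, 0.045], "spin": 0},
    {"grip": 1, "dp": [0.0037, 0.002, 0.045], "spin": 0},
  ],
)

```text
time: 8.63
tool_pos: [0.6082, 0.3293, 0.0236]
ee_rot: [-2.255, -2.186, 0.004]
contact_force: [0.1, 0.3, -1.0]
opening: 0.347
```

Emit:
send_rows(
  rows=[
    {"grip": 1, "dp": [0, 0, 0], "spin": 0},
    {"grip": 1, "dp": [0, 0, 0], "spin": 0},
  ],
)

```text
time: 8.8
tool_pos: [0.6099, 0.3299, 0.026]
ee_rot: [2.255, 2.186, 0.002]
contact_force: [0.5, 0.2, -0.2]
opening: 0.346
```

```bash
python3 -c "
from h import *
goto([.607,.329,.0145],-1.7)
"
```

```text
t 8.8 tcp [0.6099 0.3299 0.026 ] yaw -1.78 z [ 1.3e-03  4.0e-04 -1.0e+00] dp [-0.001  -0.0029  0.0115] spin -0.08 F [ 0.5  0.2 -0.2] open 0.346 q6 0.353
```

Emit:
send_rows(
  rows=[
    {"grip": 1, "dp": [-0.001, -0.002, 0.005], "spin": 0},
    {"grip": 1, "dp": [-0.001, -0.002, 0.008], "spin": 0},
    {"grip": 1, "dp": [-0.001, -0.002, 0.009], "spin": 0},
    {"grip": 1, "dp": [-0.001, -0.002, 0.009], "spin": 0},
    {"grip": 1, "dp": [-0.001, -0.002, 0.009], "spin": 0},
  ],
)

```text
time: 9.22
tool_pos: [0.6072, 0.3288, 0.0159]
ee_rot: [-2.255, -2.187, 0.0]
contact_force: [-0.1, -0.4, -1.7]
opening: 0.345
```

Emit:
send_rows(
  rows=[
    {"grip": 1, "dp": [0, 0, 0.0], "spin": 0},
    {"grip": 1, "dp": [0, 0, 0.0], "spin": 0},
    {"grip": 1, "dp": [0, 0, 0.0], "spin": 0},
  ],
)

```text
time: 9.47
tool_pos: [0.6074, 0.3289, 0.0162]
ee_rot: [2.255, 2.187, 0.0]
contact_force: [-0.3, 0.0, -0.6]
opening: 0.344
```

```bash
python3 -c "
from h import *
goto([.607,.329,.0145],-1.7)
"
```

```text
t 9.47 tcp [0.6074 0.3289 0.0162] yaw -1.77 z [ 3.e-04  1.e-04 -1.e+00] dp [ 0.0001 -0.0004  0.0017] spin -0.07 F [-0.3  0.  -0.6] open 0.344 q6 0.353
```

Emit:
send_rows(
  rows=[
    {"grip": 1, "dp": [0, 0, 0.001], "spin": 0},
    {"grip": 1, "dp": [0, 0, 0.002], "spin": 0},
    {"grip": 1, "dp": [0, 0, 0.002], "spin": 0},
    {"grip": 1, "dp": [0, 0, 0.002], "spin": 0},
  ],
)

```text
time: 9.8
tool_pos: [0.6075, 0.3289, 0.0142]
ee_rot: [2.255, 2.187, 0.001]
contact_force: [-0.2, 0.5, 0.6]
opening: 0.348
```

```bash
python3 -c "
from h import *
goto([.607,.329,.0145],-1.7)
"
```

```text
t 9.8 tcp [0.6075 0.3289 0.0142] yaw -1.77 z [ 5.e-04  2.e-04 -1.e+00] dp [ 0.0001 -0.0005 -0.0003] spin -0.07 F [-0.2  0.5  0.6] open 0.348 q6 0.353
```

Emit:
send_rows(
  rows=[
    {"grip": 0.1, "dp": [0, 0, 0], "spin": 0},
    {"grip": -0.1, "dp": [0, 0, 0], "spin": 0},
    {"grip": -0.3, "dp": [0, 0, 0], "spin": 0},
    {"grip": -0.5, "dp": [0, 0, 0], "spin": 0},
    {"grip": -0.5, "dp": [0, 0, 0], "spin": 0},
  ],
)

```text
time: 10.22
tool_pos: [0.6073, 0.3288, 0.0141]
ee_rot: [-2.256, -2.187, -0.0]
contact_force: [0.3, 0.1, -0.7]
opening: 0.681
```

Emit:
send_rows(
  rows=[
    {"grip": -0.5, "dp": [0, 0, -0.01], "spin": 0},
    {"grip": -0.5, "dp": [0, 0, -0.05], "spin": 0},
    {"grip": -0.5, "dp": [0, 0, -0.09], "spin": 0},
    {"grip": -0.5, "dp": [0, 0, -0.13], "spin": 0},
    {"grip": -0.5, "dp": [0, 0, -0.15], "spin": 0},
  ],
)

```text
time: 10.63
tool_pos: [0.6098, 0.3297, 0.1716]
ee_rot: [2.253, 2.184, 0.013]
contact_force: [0.5, 0.6, 1.4]
opening: 0.753
```

```bash
python3 -c "
from h import *
goto([.606,.24,.19],-1.7)
"
```

```text
t 10.63 tcp [0.6098 0.3297 0.1716] yaw -1.76 z [ 0.0086  0.0029 -1.    ] dp [-0.0898 -0.0008 -0.0187] spin -0.06 F [0.5 0.6 1.4] open 0.753 q6 0.353
```

Emit:
send_rows(
  rows=[
    {"grip": -0.5, "dp": [-0.09, -0.002, -0.019], "spin": 0},
    {"grip": -0.5, "dp": [-0.09, -0.002, -0.019], "spin": 0},
    {"grip": -0.5, "dp": [-0.09, -0.002, -0.019], "spin": 0},
    {"grip": -0.5, "dp": [-0.09, -0.002, -0.019], "spin": 0},
    {"grip": -0.5, "dp": [-0.09, -0.002, -0.019], "spin": 0},
  ],
)

```text
time: 11.05
tool_pos: [0.6026, 0.2391, 0.1836]
ee_rot: [-2.256, -2.185, -0.002]
contact_force: [0.5, 0.0, -1.1]
opening: 0.753
```

```bash
python3 -c "
from h import *
im,k,s=shot('wrist','f1')
cv2.imwrite('pics/f1x.png',cv2.resize(im[20:220,200:350],None,fx=3,fy=3,interpolation=cv2.INTER_CUBIC))
goto([.606,.24,.19],-1.7)
"
```

```text
t 11.1 tcp [0.6023 0.2398 0.183 ] yaw -1.76 z [-4.e-04  7.e-04 -1.e+00] dp [ 0.0003  0.0037 -0.007 ] spin -0.06 F [0.4 0.2 0.2] open 0.748 q6 0.223
```

View pics/f1x.png

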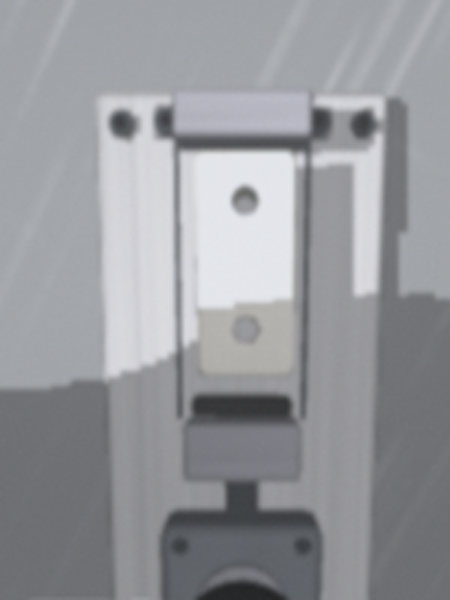

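```bash
python3 -c "
from h import *
s=read_state();k=cam('wrist',s)
q=lambda x,y,z:ray(k,200+(x+.5)/3-.5,20+(y+.5)/3-.5,z).round(4)
print('block',q(200,375,.038),q(295,375,.038),q(195,151,.038),q(297,152,.038))
print('pad',q(192,396,.038),q(291,396,.038))
print('stop',q(175,136,.042),q(312,134,.042))
print('plate',q(98,96,.012),q(385,96,.012))
goto([.6025,.216,.14],100)
"
```

```text
block [0.5907 0.2951 0.038 ] [0.6225 0.2941 0.038 ] [0.5921 0.3645 0.038 ] [0.6243 0.3632 0.038 ]
pad [0.5878 0.2883 0.038 ] [0.6211 0.2872 0.038 ]
stop [0.5862 0.3683 0.042 ] [0.6288 0.3675 0.042 ]
plate [0.5591 0.3873 0.012 ] [0.656  0.3842 0.012 ]
t 11.1 tcp [0.6023 0.2398 0.183 ] yaw -1.76 z [-4.e-04  7.e-04 -1.e+00] dp [-0.0238  0.001   0.043 ] spin -101.76 F [0.4 0.2 0.2] open 0.748 q6 0.223
```

Emit:
send_rows(
  rows=[
    {"grip": -1, "dp": [-0.024, 0.001, 0.02], "spin": -92},
    {"grip": -1, "dp": [-0.024, 0.001, 0.02], "spin": -92},
    {"grip": -1, "dp": [-0.024, 0.001, 0.02], "spin": -92},
    {"grip": -1, "dp": [-0.024, 0.001, 0.02], "spin": -92},
    {"grip": -1, "dp": [-0.024, 0.001, 0.02], "spin": -92},
  ],
)

```text
time: 11.52
tool_pos: [0.6022, 0.2166, 0.1621]
ee_rot: [-1.462, -2.779, 0.001]
contact_force: [0.1, 0.9, -0.4]
opening: 1.002
```

Emit:
send_rows(
  rows=[
    {"grip": -1, "dp": [0, 0, 0], "spin": -56},
    {"grip": -1, "dp": [0, 0, 0], "spin": -56},
    {"grip": -1, "dp": [0, 0, 0], "spin": -56},
    {"grip": -1, "dp": [0, 0, 0], "spin": -56},
    {"grip": -1, "dp": [0, 0, 0], "spin": -56},
  ],
)

```text
time: 11.93
tool_pos: [0.6022, 0.2167, 0.1622]
ee_rot: [-0.537, -3.094, -0.0]
contact_force: [0.6, -0.0, -0.1]
opening: 1.001
```

Emit:
send_rows(
  rows=[
    {"grip": -1, "dp": [0, 0, 0], "spin": -20},
    {"grip": -1, "dp": [0, 0, 0], "spin": -20},
    {"grip": -1, "dp": [0, 0, 0], "spin": -20},
    {"grip": -1, "dp": [0, 0, 0], "spin": -20},
    {"grip": -1, "dp": [0, 0, 0], "spin": -20},
  ],
)

```text
time: 12.35
tool_pos: [0.6024, 0.2162, 0.1624]
ee_rot: [-0.006, -3.141, -0.0]
contact_force: [-0.3, 0.4, 0.2]
opening: 1.0
```

```bash
python3 -c "
from h import *
im,k,s=shot('wrist','g1')
cv2.imwrite('pics/g1x.png',cv2.resize(im[0:300],None,fx=1.42,fy=1.42,interpolation=cv2.INTER_CUBIC))
goto([.6025,.216,.067],90)
"
```

```text
t 12.4 tcp [0.6025 0.216  0.1625] yaw 89.76 z [-8.e-04  1.e-04 -1.e+00] dp [-0.0001  0.      0.0955] spin -0.24 F [-0.8 -0.8 -0.9] open 0.999 q6 -1.411
```

View pics/g1x.png

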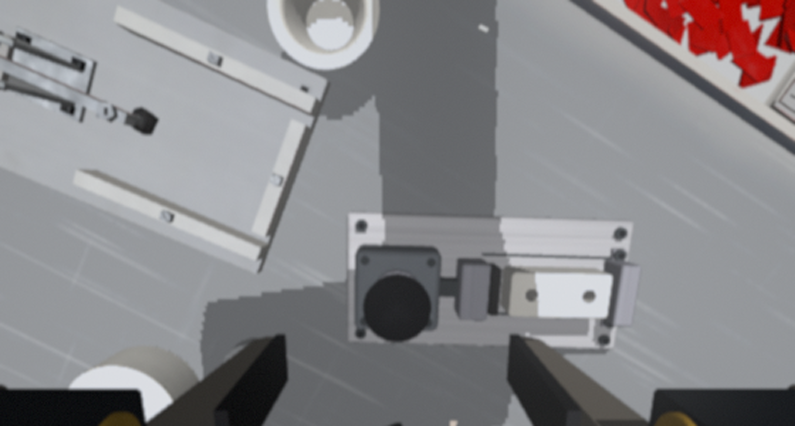

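```bash
python3 -c "
from h import *
s=read_state();k=cam('wrist',s)
q=lambda x,y,z:ray(k,(x+.5)/1.42-.5,(y+.5)/1.42-.5,z).round(4)
print('knob',q(397,307,.086),q(363,307,.086),q(431,307,.086))
for z in (.023,.06,.1): print('thing',q(120,395,z),q(190,380,z))
"
```

```text
knob [0.6023 0.2153 0.086 ] [0.6022 0.1954 0.086 ] [0.6024 0.2353 0.086 ]
thing [ 6.897e-01 -4.000e-04  2.300e-02] [0.6774 0.0555 0.023 ]
thing [0.6711 0.0254 0.06  ] [0.6602 0.0747 0.06  ]
thing [0.6509 0.0533 0.1   ] [0.6416 0.0954 0.1   ]
```

Emit:
send_rows(
  rows=[
    {"grip": -1, "dp": [0, -0.0005, 0.04], "spin": 0},
    {"grip": -1, "dp": [0, -0.0005, 0.07], "spin": 0},
    {"grip": -1, "dp": [0, -0.0005, 0.088], "spin": 0},
    {"grip": -1, "dp": [0, -0.0005, 0.094], "spin": 0},
    {"grip": -1, "dp": [0, -0.0005, 0.094], "spin": 0},
  ],
)

```text
time: 12.82
tool_pos: [0.6012, 0.2145, 0.067]
ee_rot: [-0.006, -3.138, 0.001]
contact_force: [0.5, 0.1, 0.6]
opening: 1.0
```

Emit:
send_rows(
  rows=[
    {"grip": 0, "dp": [0, 0, 0], "spin": 0},
    {"grip": 0, "dp": [0, 0, 0], "spin": 0},
    {"grip": 0, "dp": [0, 0, 0], "spin": 0},
  ],
  squeeze=50,
)

```text
time: 13.07
tool_pos: [0.6043, 0.2147, 0.0713]
ee_rot: [0.005, 3.138, 0.001]
contact_force: [-0.1, -0.6, -0.0]
opening: 0.805
```

```bash
python3 -c "
from h import *
goto([.6024,.2155,.067],90)
"
```

```text
t 13.07 tcp [0.6043 0.2147 0.0713] yaw 89.83 z [ 3.7e-03  6.0e-04 -1.0e+00] dp [0.0019 0.0008 0.0043] spin -0.17 F [-0.1 -0.6 -0. ] open 0.805 q6 -1.415
```

Emit:
send_rows(
  rows=[
    {"grip": 0, "dp": [0.002, 0.001, 0.003], "spin": 0},
    {"grip": 0, "dp": [0.002, 0.001, 0.003], "spin": 0},
    {"grip": 0, "dp": [0.002, 0.001, 0.003], "spin": 0},
    {"grip": 0, "dp": [0.002, 0.001, 0.003], "spin": 0},
  ],
)

```text
time: 13.4
tool_pos: [0.6008, 0.2154, 0.0662]
ee_rot: [0.004, 3.141, 0.0]
contact_force: [-0.2, -0.3, 0.1]
opening: 0.514
```

```bash
python3 -c "
from h import *
goto([.6024,.2155,.067],90)
"
```

```text
t 13.4 tcp [0.6008 0.2154 0.0662] yaw 89.85 z [ 1.e-04  0.e+00 -1.e+00] dp [-0.0016  0.0001 -0.0008] spin -0.15 F [-0.2 -0.3  0.1] open 0.514 q6 -1.413
```

Emit:
send_rows(
  rows=[
    {"grip": 1, "dp": [-0.001, 0.0, -0.001], "spin": 0},
    {"grip": 1, "dp": [-0.001, 0.0, -0.001], "spin": 0},
    {"grip": 1, "dp": [-0.001, 0.0, -0.001], "spin": 0},
    {"grip": 1, "dp": [-0.001, 0.0, -0.001], "spin": 0},
    {"grip": 1, "dp": [-0.001, 0.0, -0.001], "spin": 0},
  ],
  squeeze=55,
)

```text
time: 13.82
tool_pos: [0.6017, 0.216, 0.0671]
ee_rot: [-0.004, -3.142, -0.001]
contact_force: [-0.8, 4.4, 0.0]
opening: 0.411
```

Emit:
send_rows(
  rows=[
    {"grip": 1, "dp": [0, 0.0, 0], "spin": 0},
    {"grip": 1, "dp": [0, 0.0, 0], "spin": 0},
  ],
)

```text
time: 13.98
tool_pos: [0.6017, 0.216, 0.0671]
ee_rot: [-0.004, -3.142, -0.001]
contact_force: [-0.2, 7.0, -1.4]
opening: 0.41
```

```bash
cat >> h.py <<'E'
def tq():
    s=read_state(); print("t",s["time"].__round__(2),"yaw",yaw(s).round(2),"q6 deg",np.degrees(s["qpos"][5]).round(2),"tau",s["wrist_torque"].round(3),"F",s["contact_force"].round(1),"open",round(s["opening"]*92,2),"tcp",s["tool_pos"].round(4),"eff",s["effort"].round(3))
E
python3 -c "
from h import *
tq()
im,k,s=shot('wrist','g2')
cv2.imwrite('pics/g2x.png',cv2.resize(im[0:300],None,fx=1.42,fy=1.42,interpolation=cv2.INTER_CUBIC))
"
```

```text
t 13.98 yaw 89.86 q6 deg -80.97 tau [0.803 0.115 0.075] F [-0.2  7.  -1.4] open 37.75 tcp [0.6017 0.216  0.0671] eff [ -3.384 -47.351 -29.314  -1.304   0.106   0.094]
```

View pics/g2x.png

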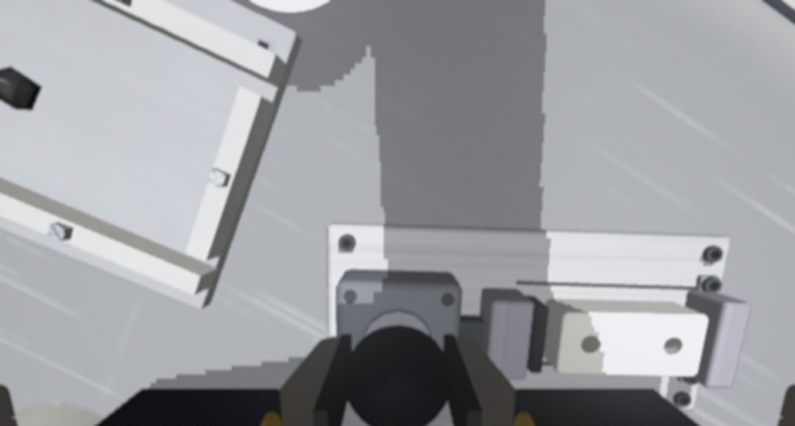

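```bash
python3 -c "
from h import *
s=read_state();k=cam('wrist',s)
print((proj(k,[.6023,.2153,.086])+.5)*1.42-.5, (proj(k,[.6017,.216,.0858])+.5)*1.42-.5)
# outline of ball expected
c=np.array([.6023,.2153,.086]);o=k[1][:3,3];d=np.linalg.norm(c-o);f=k[0][0]
print('r px',1.42*f*.02/np.sqrt(d*d-.0004))
im=cv2.imread('pics/g2.png'); cv2.imwrite('pics/g2b.png',cv2.resize(im[200:300,180:380],None,fx=4,fy=4,interpolation=cv2.INTER_CUBIC))
"
```

```text
[396.28357251 377.3556072 ] [398.14219326 375.64929312]
r px 52.75382796944878
```

View pics/g2b.png

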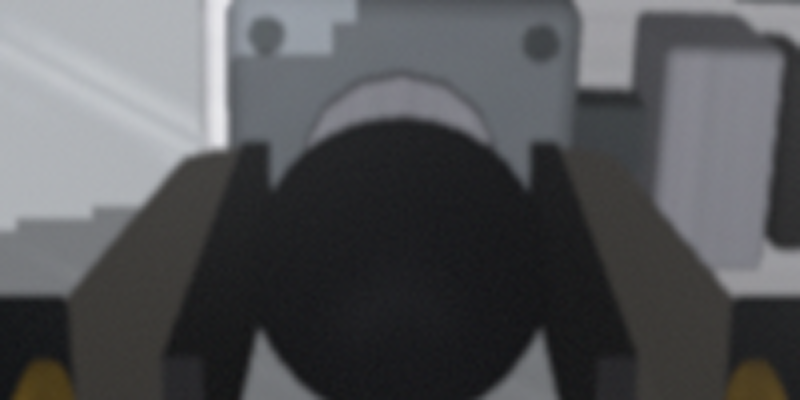

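Emit:
send_rows(
  rows=[
    {"grip": 1, "dp": [0, 0.0, 0], "spin": 4},
    {"grip": 1, "dp": [0, 0.0, 0], "spin": 8},
    {"grip": 1, "dp": [0, 0.0, 0], "spin": 12},
    {"grip": 1, "dp": [0, 0.0, 0], "spin": 16},
    {"grip": 1, "dp": [0, 0.0, 0], "spin": 20},
  ],
)

```text
time: 14.45
tool_pos: [0.6017, 0.2162, 0.0671]
ee_rot: [0.554, 3.092, 0.002]
contact_force: [0.3, 6.8, -1.3]
opening: 0.413
```

```bash
python3 -c "
from h import *
tq()
im,k,s=shot('wrist','g3')
cv2.imwrite('pics/g3x.png',cv2.resize(im[0:300],None,fx=1.42,fy=1.42,interpolation=cv2.INTER_CUBIC))
"
```

```text
t 14.45 yaw 69.68 q6 deg -60.79 tau [0.92  0.058 0.152] F [ 0.3  6.8 -1.3] open 37.97 tcp [0.6017 0.2162 0.0671] eff [ -4.06  -47.558 -29.174  -1.491   0.27   -0.654]
```

View pics/g3x.png

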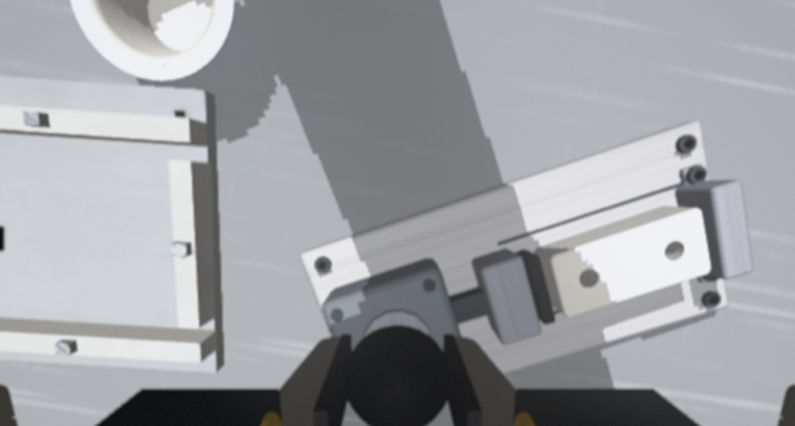

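Emit:
send_rows(
  rows=[
    {"grip": 1, "dp": [0, 0.0, 0], "spin": 4},
    {"grip": 1, "dp": [0, 0.0, 0], "spin": 8},
    {"grip": 1, "dp": [0, 0.0, 0], "spin": 12},
    {"grip": 1, "dp": [0, 0.0, 0], "spin": 16},
    {"grip": 1, "dp": [0, 0.0, 0], "spin": 20},
  ],
)

```text
time: 14.92
tool_pos: [0.6019, 0.2165, 0.0671]
ee_rot: [1.083, 2.949, 0.003]
contact_force: [1.8, 6.8, -0.6]
opening: 0.415
```

```bash
python3 -c "
from h import *
tq()"
```

```text
t 14.92 yaw 49.68 q6 deg -40.79 tau [1.017 0.034 0.196] F [ 1.8  6.8 -0.6] open 38.2 tcp [0.6019 0.2165 0.0671] eff [ -4.331 -47.822 -29.005  -1.66    0.482  -0.654]
```

Emit:
send_rows(
  rows=[
    {"grip": 1, "dp": [0, 0.0, 0], "spin": 4},
    {"grip": 1, "dp": [0, 0.0, 0], "spin": 8},
    {"grip": 1, "dp": [0, 0.0, 0], "spin": 12},
    {"grip": 1, "dp": [0, 0.0, 0], "spin": 16},
    {"grip": 1, "dp": [0, 0.0, 0], "spin": 20},
  ],
)

```text
time: 15.33
tool_pos: [0.6021, 0.2166, 0.0671]
ee_rot: [1.578, 2.716, 0.004]
contact_force: [2.0, 7.2, -1.6]
opening: 0.414
```

```bash
python3 -c "
from h import *
tq()
im,k,s=shot('wrist','g4')
cv2.imwrite('pics/g4x.png',cv2.resize(im[0:300],None,fx=1.42,fy=1.42,interpolation=cv2.INTER_CUBIC))
"
```

```text
t 15.33 yaw 29.68 q6 deg -20.79 tau [ 1.158 -0.126  0.21 ] F [ 2.   7.2 -1.6] open 38.06 tcp [0.6021 0.2166 0.0671] eff [ -4.422 -48.125 -28.816  -1.778   0.737  -0.649]
```

View pics/g4x.png

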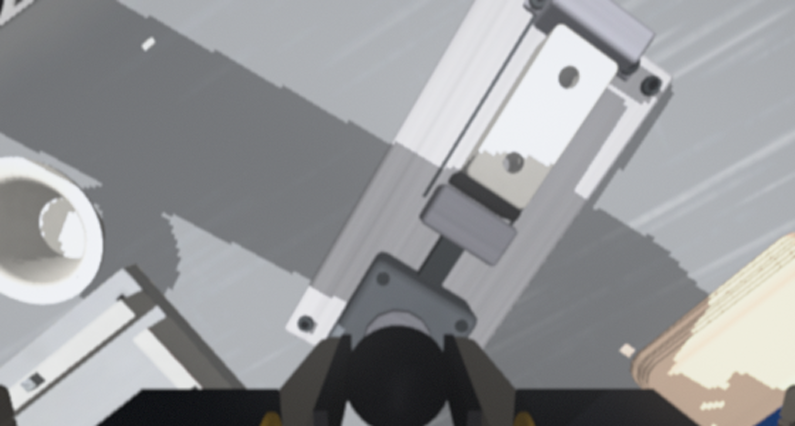

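```bash
python3 -c "
from h import *
s=read_state();k=cam('wrist',s)
im=cv2.imread('pics/g4.png'); cv2.imwrite('pics/g4b.png',cv2.resize(im[0:170,290:480],None,fx=3.5,fy=3.5,interpolation=cv2.INTER_CUBIC))
"
```

```text
(no output)
```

View pics/g4b.png

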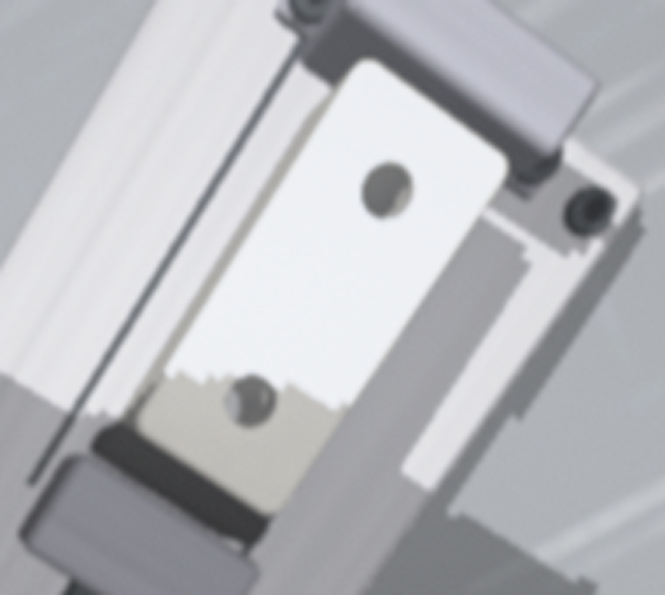

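```bash
python3 -c "
from h import *
s=read_state();k=cam('wrist',s)
q=lambda x,y,z:ray(k,290+(x+.5)/3.5-.5,(y+.5)/3.5-.5,z)
y=np.array([.0314,.9995,0])
for n,p in dict(stopL=(348,10,.042),stopR=(553,152,.042),blkL=(375,60,.038),blkR=(500,150,.038),nearL=(138,425,.038),nearR=(270,515,.038)).items():
  w=q(*p); print(n,w.round(4),(w@y).round(4))
"
```

```text
stopL [0.5875 0.3672 0.042 ] 0.3855
stopR [0.6287 0.3668 0.042 ] 0.3863
blkL [0.5959 0.3653 0.038 ] 0.3838
blkR [0.622  0.3645 0.038 ] 0.3838
nearL [0.5923 0.2967 0.038 ] 0.3151
nearR [0.6215 0.295  0.038 ] 0.3144
```

Emit:
send_rows(
  rows=[
    {"grip": 1, "dp": [0, 0.0, 0], "spin": 2},
    {"grip": 1, "dp": [0, 0.0, 0], "spin": 4},
  ],
)

```text
time: 15.55
tool_pos: [0.6022, 0.2167, 0.0671]
ee_rot: [-1.67, -2.661, -0.004]
contact_force: [2.0, 7.2, -2.7]
opening: 0.413
```

```bash
python3 -c "
from h import *
tq()"
```

```text
t 15.55 yaw 25.77 q6 deg -16.89 tau [ 1.122 -0.107  0.144] F [ 2.   7.2 -2.7] open 38.02 tcp [0.6022 0.2167 0.0671] eff [ -4.405 -48.161 -28.798  -1.795   0.769  -0.243]
```

Emit:
send_rows(
  rows=[
    {"grip": 1, "dp": [0, 0.0, 0], "spin": 2},
    {"grip": 1, "dp": [0, 0.0, 0], "spin": 4},
  ],
)

```text
time: 15.72
tool_pos: [0.6022, 0.2167, 0.0671]
ee_rot: [1.762, 2.601, 0.004]
contact_force: [1.7, 7.5, -2.4]
opening: 0.412
```

```bash
python3 -c "
from h import *
tq()"
```

```text
t 15.72 yaw 21.77 q6 deg -12.89 tau [ 1.163 -0.104  0.185] F [ 1.7  7.5 -2.4] open 37.94 tcp [0.6022 0.2167 0.0671] eff [ -4.392 -48.222 -28.76   -1.809   0.822  -0.221]
```

Emit:
send_rows(
  rows=[
    {"grip": 1, "dp": [0, 0.0, 0], "spin": 2},
  ],
)

```text
time: 15.8
tool_pos: [0.6023, 0.2167, 0.0671]
ee_rot: [1.807, 2.57, 0.004]
contact_force: [0.8, 7.4, -2.6]
opening: 0.413
```

```bash
python3 -c "
from h import *
tq()"
```

```text
t 15.8 yaw 19.77 q6 deg -10.89 tau [ 1.173 -0.172  0.289] F [ 0.8  7.4 -2.6] open 38.01 tcp [0.6023 0.2167 0.0671] eff [ -4.385 -48.253 -28.741  -1.816   0.849  -0.221]
```

Emit:
send_rows(
  rows=[
    {"grip": 1, "dp": [0, 0.0, 0], "spin": 2},
  ],
)

```text
time: 15.88
tool_pos: [0.6023, 0.2167, 0.0671]
ee_rot: [1.852, 2.538, 0.004]
contact_force: [3.0, 7.4, -2.6]
opening: 0.417
```

```bash
python3 -c "
from h import *
tq()"
```

```text
t 15.88 yaw 17.77 q6 deg -8.89 tau [ 1.179 -0.194  0.184] F [ 3.   7.4 -2.6] open 38.34 tcp [0.6023 0.2167 0.0671] eff [ -4.376 -48.285 -28.723  -1.822   0.876  -0.221]
```

Emit:
send_rows(
  rows=[
    {"grip": 1, "dp": [0, 0.0, 0], "spin": 2},
  ],
)

```text
time: 15.97
tool_pos: [0.6023, 0.2167, 0.0671]
ee_rot: [1.896, 2.505, 0.005]
contact_force: [2.7, 7.8, -2.7]
opening: 0.409
```

```bash
python3 -c "
from h import *
tq()"
```

```text
t 15.97 yaw 15.77 q6 deg -6.89 tau [ 1.183 -0.168  0.182] F [ 2.7  7.8 -2.7] open 37.6 tcp [0.6023 0.2167 0.0671] eff [ -4.364 -48.315 -28.705  -1.827   0.902  -0.221]
```

Emit:
send_rows(
  rows=[
    {"grip": 1, "dp": [0, 0.0, 0], "spin": 2},
  ],
)

```text
time: 16.05
tool_pos: [0.6023, 0.2167, 0.0671]
ee_rot: [-1.939, -2.472, -0.005]
contact_force: [2.3, 7.8, -2.4]
opening: 0.413
```

```bash
python3 -c "
from h import *
tq()"
```

```text
t 16.05 yaw 13.77 q6 deg -4.89 tau [ 1.217 -0.226  0.2  ] F [ 2.3  7.8 -2.4] open 38.04 tcp [0.6023 0.2167 0.0671] eff [ -4.354 -48.344 -28.686  -1.832   0.929  -0.221]
```

Emit:
send_rows(
  rows=[
    {"grip": 1, "dp": [0, 0.0, 0], "spin": 2},
  ],
)

```text
time: 16.13
tool_pos: [0.6023, 0.2167, 0.0671]
ee_rot: [-1.982, -2.437, -0.005]
contact_force: [2.5, 7.7, -2.6]
opening: 0.414
```

```bash
python3 -c "
from h import *
tq()"
```

```text
t 16.13 yaw 11.77 q6 deg -2.89 tau [ 1.208 -0.214  0.175] F [ 2.5  7.7 -2.6] open 38.1 tcp [0.6023 0.2167 0.0671] eff [ -4.34  -48.375 -28.668  -1.836   0.955  -0.221]
```

Emit:
send_rows(
  rows=[
    {"grip": 1, "dp": [0, 0.0, 0], "spin": 2},
  ],
)

```text
time: 16.22
tool_pos: [0.6024, 0.2167, 0.0671]
ee_rot: [-2.024, -2.402, -0.005]
contact_force: [2.9, 7.6, -2.7]
opening: 0.413
```

```bash
python3 -c "
from h import *
tq()"
```

```text
t 16.22 yaw 9.77 q6 deg -0.89 tau [ 1.186 -0.193  0.201] F [ 2.9  7.6 -2.7] open 38.03 tcp [0.6024 0.2167 0.0671] eff [ -4.326 -48.406 -28.651  -1.838   0.982  -0.216]
```

```bash
python3 -c "
from h import *
im,k,s=shot('wrist','g5')
cv2.imwrite('pics/g5b.png',cv2.resize(im[0:190,230:420],None,fx=3.15,fy=3.15,interpolation=cv2.INTER_CUBIC))
tq()"
```

```text
t 16.27 yaw 9.66 q6 deg -0.78 tau [ 1.185 -0.196  0.07 ] F [ 2.9  7.1 -3.3] open 37.99 tcp [0.6024 0.2167 0.0671] eff [ -4.2   -48.379 -28.67   -1.875   0.954   0.17 ]
```

View pics/g5b.png

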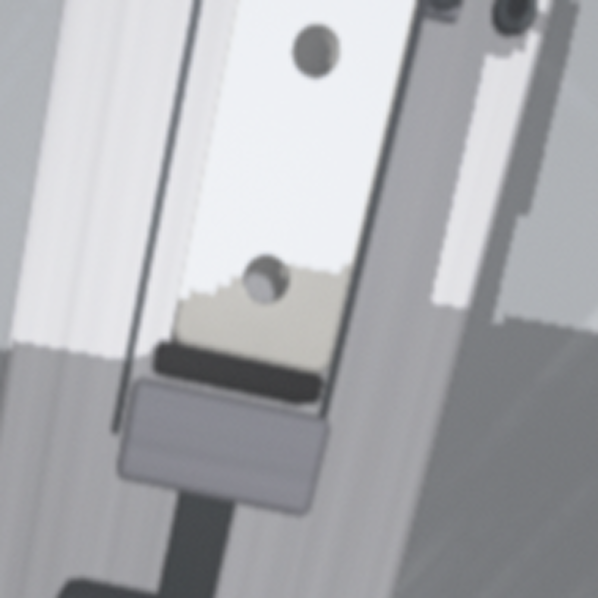

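Emit:
send_rows(
  rows=[
    {"grip": 1, "dp": [0, 0.0, 0], "spin": 2},
  ],
)

```text
time: 16.35
tool_pos: [0.6024, 0.2167, 0.0671]
ee_rot: [-2.064, -2.368, -0.005]
contact_force: [3.4, 7.6, -2.8]
opening: 0.413
```

```bash
python3 -c "
from h import *
tq()"
```

```text
t 16.35 yaw 7.84 q6 deg 1.04 tau [ 1.189 -0.266  0.242] F [ 3.4  7.6 -2.8] open 37.96 tcp [0.6024 0.2167 0.0671] eff [ -4.341 -48.438 -28.637  -1.836   1.012  -0.413]
```

Emit:
send_rows(
  rows=[
    {"grip": 1, "dp": [0, 0.0, 0], "spin": 2},
  ],
)

```text
time: 16.43
tool_pos: [0.6025, 0.2167, 0.0671]
ee_rot: [-2.107, -2.33, -0.005]
contact_force: [3.7, 7.9, -2.9]
opening: 0.412
```

```bash
python3 -c "
from h import *
tq()"
```

```text
t 16.43 yaw 5.77 q6 deg 3.1 tau [ 1.298 -0.297  0.213] F [ 3.7  7.9 -2.9] open 37.87 tcp [0.6025 0.2167 0.0671] eff [ -4.334 -48.471 -28.621  -1.83    1.039  -0.212]
```

Emit:
send_rows(
  rows=[
    {"grip": 1, "dp": [0, 0.0, 0], "spin": 2},
  ],
)

```text
time: 16.52
tool_pos: [0.6025, 0.2167, 0.0671]
ee_rot: [-2.147, -2.293, -0.005]
contact_force: [2.6, 9.2, -3.4]
opening: 0.417
```

```bash
python3 -c "
from h import *
tq()"
```

```text
t 16.52 yaw 3.77 q6 deg 5.11 tau [ 1.255 -0.24   0.266] F [ 2.6  9.2 -3.4] open 38.36 tcp [0.6025 0.2167 0.0671] eff [ -4.327 -48.505 -28.605  -1.824   1.067  -0.167]
```

Emit:
send_rows(
  rows=[
    {"grip": 1, "dp": [0, 0.0, 0], "spin": 2},
  ],
)

```text
time: 16.6
tool_pos: [0.6025, 0.2167, 0.0671]
ee_rot: [-2.187, -2.256, -0.005]
contact_force: [2.4, 7.2, -3.5]
opening: 0.415
```

```bash
python3 -c "
from h import *
tq()"
```

```text
t 16.6 yaw 1.78 q6 deg 7.11 tau [ 1.237 -0.288  0.31 ] F [ 2.4  7.2 -3.5] open 38.19 tcp [0.6025 0.2167 0.0671] eff [ -4.321 -48.539 -28.588  -1.817   1.095  -0.148]
```

Emit:
send_rows(
  rows=[
    {"grip": 1, "dp": [0, 0.0, 0], "spin": 2},
  ],
)

```text
time: 16.68
tool_pos: [0.6026, 0.2167, 0.0671]
ee_rot: [-2.226, -2.217, -0.005]
contact_force: [2.8, 8.1, -3.7]
opening: 0.415
```

```bash
python3 -c "
from h import *
tq()
im,k,s=shot('wrist','g6')
cv2.imwrite('pics/g6b.png',cv2.resize(im[0:190,210:400],None,fx=3.15,fy=3.15,interpolation=cv2.INTER_CUBIC))
tq()"
```

```text
t 16.68 yaw -0.22 q6 deg 9.1 tau [ 1.268 -0.304  0.31 ] F [ 2.8  8.1 -3.7] open 38.15 tcp [0.6026 0.2167 0.0671] eff [ -4.311 -48.57  -28.573  -1.81    1.122  -0.132]
t 16.73 yaw -0.33 q6 deg 9.21 tau [ 1.188 -0.312  0.14 ] F [ 3.   7.9 -2.9] open 37.78 tcp [0.6025 0.2167 0.0671] eff [ -4.188 -48.543 -28.589  -1.852   1.094   0.252]
```

View pics/g6b.png

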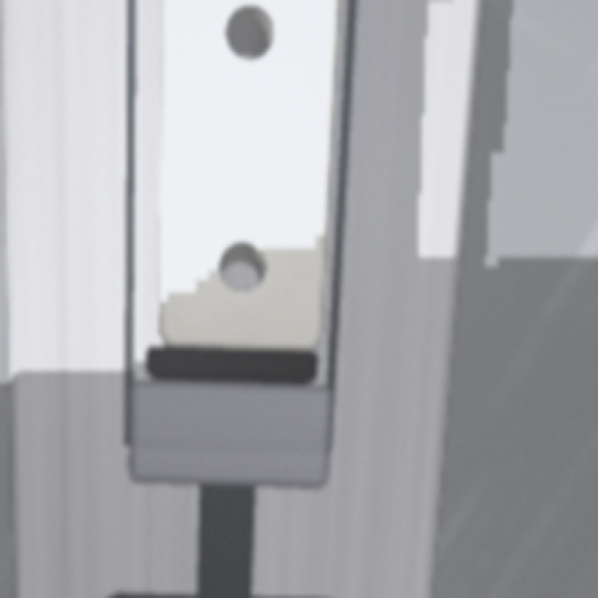

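```bash
cat > prof.py <<'E'
from h import *
from scipy.ndimage import map_coordinates
def prof(fn,tcp,yw,xo):
    a=np.radians(yw); yt=np.array([np.cos(a),np.sin(a),0]); xt=np.array([-np.sin(a),np.cos(a),0])
    T=np.eye(4);T[:3,:3]=np.c_[xt,yt,[0,0,-1]];T[:3,3]=tcp
    c=viewer.get_calibration("wrist"); k=(K(c),T@c["tool_from_camera"])
    g=cv2.cvtColor(cv2.imread(fn),cv2.COLOR_BGR2GRAY).astype(float)
    c0=np.array([.6046,.2826,.0]); y=np.array([.0314,.9995,0]);x=np.array([.9995,-.0314,0])
    ys=np.arange(-.03,.03,.0005); out=[]
    for t in ys:
        v=[]
        for dx in xo:
            p=c0+x*dx+y*t; p[2]=.042; u=proj(k,p); v.append(map_coordinates(g,[[u[1]],[u[0]]],order=1)[0])
        out.append(np.mean(v))
    return ys,np.array(out)
xo=np.arange(.006,.0131,.001)
P=dict(b1=((.6058,.2035,.2103),-1.19),f1=((.6023,.2398,.183),-1.76),g3=((.6017,.2162,.0671),69.68),g4=((.6021,.2166,.0671),29.68),g5=((.6024,.2167,.0671),9.7),g6=((.6026,.2167,.0671),-.25))
import sys
for n,(t,yw) in P.items():
    for sgn in (1,-1):
        ys,p=prof(f"pics/{n}.png",t,yw,sgn*xo)
        d=np.gradient(p)
        # dark pad run: threshold 75
        i=np.argmin(p); th=(p[i]+100)/2
        a=i
        while p[a]<th:a-=1
        b=i
        while p[b]<th:b+=1
        pk=[(round(ys[j]*1000,1),round(d[j],1)) for j in range(1,len(d)-1) if abs(d[j])>2.5 and abs(d[j])>=abs(d[j-1]) and abs(d[j])>abs(d[j+1])]
        print(n,sgn,"pad dark",round(p[i]),(ys[a]*1e3).round(1),(ys[b]*1e3).round(1),pk)
E
python3 prof.py
```

```text
b1 1 pad dark 55 -2.0 3.0 [(np.float64(-24.0), np.float64(-5.2)), (np.float64(-2.0), np.float64(-13.9)), (np.float64(4.0), np.float64(15.6)), (np.float64(23.0), np.float64(8.1))]
b1 -1 pad dark 56 -2.0 3.0 [(np.float64(-24.0), np.float64(-5.7)), (np.float64(-2.0), np.float64(-12.4)), (np.float64(3.5), np.float64(15.6)), (np.float64(14.0), np.float64(6.5))]
f1 1 pad dark 55 -2.5 5.5 [(np.float64(-23.5), np.float64(-6.3)), (np.float64(-3.5), np.float64(-8.5)), (np.float64(5.5), np.float64(17.6)), (np.float64(13.0), np.float64(5.1))]
f1 -1 pad dark 56 -2.0 5.5 [(np.float64(-23.5), np.float64(-4.9)), (np.float64(-3.5), np.float64(-7.5)), (np.float64(-0.5), np.float64(-4.8)), (np.float64(5.5), np.float64(16.4)), (np.float64(13.0), np.float64(4.8))]
g3 1 pad dark 52 -1.5 6.0 [(np.float64(-23.5), np.float64(-18.9)), (np.float64(-20.5), np.float64(12.4)), (np.float64(-1.5), np.float64(-19.3)), (np.float64(6.0), np.float64(17.4)), (np.float64(10.5), np.float64(19.3))]
g3 -1 pad dark 55 -1.5 6.0 [(np.float64(-24.0), np.float64(-4.2)), (np.float64(-20.5), np.float64(12.5)), (np.float64(-1.5), n
[... 849 characters left out ...]
4(31.2))]
g5 -1 pad dark 65 8.5 14.5 [(np.float64(-13.0), np.float64(-9.2)), (np.float64(-11.0), np.float64(5.9)), (np.float64(5.5), np.float64(-4.4)), (np.float64(8.5), np.float64(-23.2)), (np.float64(15.0), np.float64(30.2)), (np.float64(24.5), np.float64(7.7))]
g6 1 pad dark 61 8.5 14.5 [(np.float64(-11.5), np.float64(-13.1)), (np.float64(-10.0), np.float64(5.4)), (np.float64(8.0), np.float64(-18.8)), (np.float64(15.0), np.float64(33.5))]
g6 -1 pad dark 64 8.5 14.5 [(np.float64(-11.5), np.float64(-11.7)), (np.float64(-9.5), np.float64(4.9)), (np.float64(8.5), np.float64(-17.8)), (np.float64(15.0), np.float64(31.2)), (np.float64(24.5), np.float64(9.4)), (np.float64(27.0), np.float64(2.7))]
```

Emit:
send_rows(
  rows=[
    {"grip": 0.0, "dp": [0, 0.0, 0], "spin": 0},
    {"grip": -0.3, "dp": [0, 0.0, 0], "spin": 0},
    {"grip": -0.6, "dp": [0, 0, 0], "spin": 0},
    {"grip": -0.8, "dp": [0, 0, 0], "spin": 0},
    {"grip": -0.8, "dp": [0, 0, 0], "spin": 0},
  ],
)

```text
time: 17.15
tool_pos: [0.6019, 0.2149, 0.0671]
ee_rot: [2.224, 2.218, -0.001]
contact_force: [-0.2, 1.0, -1.0]
opening: 0.749
```

Emit:
send_rows(
  rows=[
    {"grip": -0.8, "dp": [0, 0.0, -0.01], "spin": 0},
    {"grip": -0.8, "dp": [0, 0.0, -0.04], "spin": 0},
    {"grip": -0.8, "dp": [0, 0, -0.08], "spin": 0},
    {"grip": -0.8, "dp": [-0.01, 0, -0.12], "spin": 0},
    {"grip": -0.8, "dp": [-0.01, 0, -0.14], "spin": 0},
  ],
)

```text
time: 17.57
tool_pos: [0.6041, 0.2046, 0.214]
ee_rot: [2.221, 2.214, 0.01]
contact_force: [-0.5, -0.6, -0.2]
opening: 0.901
```

Emit:
send_rows(
  rows=[
    {"grip": -0.8, "dp": [0, 0.0, 0], "spin": 0},
    {"grip": -0.8, "dp": [0, 0.0, 0], "spin": 0},
    {"grip": -0.8, "dp": [0, 0, 0], "spin": 0},
    {"grip": -0.8, "dp": [0, 0, 0], "spin": 0},
  ],
)

```text
time: 17.9
tool_pos: [0.6005, 0.2053, 0.2048]
ee_rot: [-2.223, -2.217, 0.005]
contact_force: [-0.3, -0.2, -0.6]
opening: 0.902
```

```bash
python3 -c "
from h import *
im,k,s=shot('wrist','h1')
cv2.imwrite('pics/h1x.png',cv2.resize(im[20:220,200:350],None,fx=3,fy=3,interpolation=cv2.INTER_CUBIC))
t=viewer.grab_frame('top');cv2.imwrite('pics/h_top.png',t)
tq()
"
```

```text
t 18.0 yaw -0.14 q6 deg 8.13 tau [-0.072  0.107 -0.006] F [ 1.1 -0.2 -1. ] open 83.14 tcp [0.6007 0.2053 0.205 ] eff [-9.0000e-03 -4.5292e+01 -3.2515e+01  7.5000e-02  1.6000e-02 -0.0000e+00]
```

View pics/h1x.png

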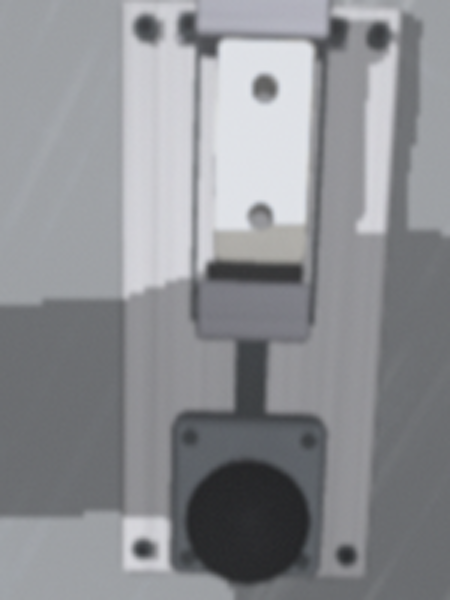

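View pics/h_top.png

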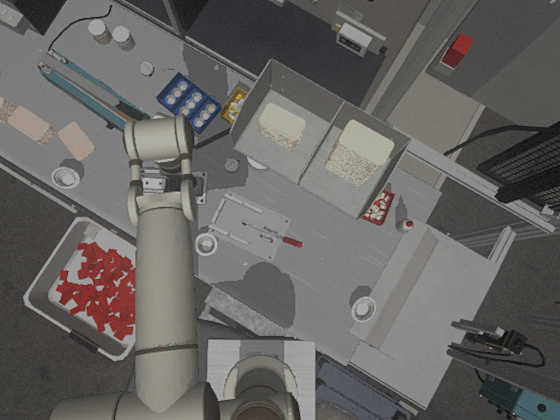

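```bash
sed -i 's/^P=.*/P=dict(b1=((.6058,.2035,.2103),-1.19),h1=((.6006,.2053,.205),-.14))/' prof.py; python3 prof.py
```

```text
b1 1 pad dark 55 -2.0 3.0 [(np.float64(-24.0), np.float64(-5.2)), (np.float64(-2.0), np.float64(-13.9)), (np.float64(4.0), np.float64(15.6)), (np.float64(23.0), np.float64(8.1))]
b1 -1 pad dark 56 -2.0 3.0 [(np.float64(-24.0), np.float64(-5.7)), (np.float64(-2.0), np.float64(-12.4)), (np.float64(3.5), np.float64(15.6)), (np.float64(14.0), np.float64(6.4))]
h1 1 pad dark 56 8.5 14.0 [(np.float64(-12.5), np.float64(-5.1)), (np.float64(-9.5), np.float64(2.8)), (np.float64(8.5), np.float64(-12.8)), (np.float64(14.5), np.float64(20.7)), (np.float64(27.5), np.float64(7.8))]
h1 -1 pad dark 56 8.5 14.0 [(np.float64(-12.0), np.float64(-6.7)), (np.float64(-9.0), np.float64(2.7)), (np.float64(9.0), np.float64(-11.4)), (np.float64(15.0), np.float64(19.6)), (np.float64(25.0), np.float64(10.2))]
```

```bash
python3 -c "
from h import *
workorder.job_done(); print(read_state()['time'])"
```

```text
the job is handed in; nothing more can be done
the job is handed in; nothing more can be done
```

I laid the stop block flat on the clamp's plate, let go of it, and turned the ball knob about 90° clockwise until the jaw held the block against the stop. I then let go, raised the gripper clear and handed the job in at about 18 s.

**Clamping force:** the checks agree on roughly 11 N but not exactly.

| Check | Clamping force |
|---|---|
| Joint-6 torque rise while turning | about 11 N |
| Knob angle after first contact (about 10°) | about 11–12 N |
| Pad compression in the close views before letting go | about 10 N |
| Wrist moment (noisy) | about 15 N |
| Compression in the last picture, after letting go | about 6–11 N (coarse, ±0.5 mm) |

The last picture's low end is just under the 7 N limit. I trusted the torque and angle readings, which are more precise, and added no extra turn.

**Placement and bystanders:**
- The last wrist view shows the block straight, close to the clamp's middle line and held between pad and stop.
- The bowl, bottle and counter look unmoved in the overhead view; I compared that by eye only.
- The gripper is clear of everything, and the wrist forces read about zero.

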